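Park four bench items in their fitted holders

TASK

Put the sampling table in order: set the black strip block, the slide carton, the bench timer and the lying blue-capped tube each into the bracketed holder whose outline matches its shape and size. Each must lie flat on its holder's base plate between the four corner brackets, right side up and lengthwise along the holder (either end first); set them down rather than dropping them, and leave the tweezers where they lie.

Things in the scene. Friction and masses are not known exactly. Their poses are not given: they have to be found in the camera images.
- strip_block: black eight-well strip block, a bar 26 x 130 x 31 mm high, about 0.1 kg, standing on its underside. Origin: centre of the underside; x across (26 mm), y along (130 mm), z up. Loose.
- slide_box: small closed carton, white with one green end, 55 x 85 x 32 mm high, about 0.09 kg, rigid. Origin: centre of the underside; x across (55 mm), y along (85 mm), z up. Loose.
- bench_timer: white digital timer with a display and three round keys, 62 x 66 mm, 18 mm high (upright sides to 16 mm), about 0.06 kg, face up. Origin: centre of the underside; x is the 62 mm way, y the 66 mm way, z up. Loose. It may go into its holder turned by any quarter turn.
- capped_tube: clear sample tube with a blue screw cap lying on its side, 50 mm long, 17 mm wide, up to 20 mm high, about 0.03 kg; does not roll. Origin: centre of the underside as it lies; x along the tube (50 mm), y across (17 mm), z up. Loose.
- strip_holder: long narrow fixed holder: white plate 4 mm thick with a thin dark outline of the thing, four grey L-shaped corner brackets 4 mm thick, tops 14 mm above the table, sides open between them. For the strip block: 40 x 144 mm inside the brackets, 48 x 152 mm outside, bracket legs 13 mm; x across, y along, z up. Origin: centre of its underside, at table height.
- slide_holder: oblong fixed holder: white plate 4 mm thick with a thin dark outline of the thing, four grey L-shaped corner brackets 4 mm thick, tops 14 mm above the table, sides open between them. For the slide carton: 69 x 99 mm inside the brackets, 77 x 107 mm outside, bracket legs 16 mm; x across, y along, z up. Origin: centre of its underside, at table height.
- timer_holder: nearly square fixed holder: white plate 4 mm thick with a thin dark outline of the thing, four grey L-shaped corner brackets 4 mm thick, tops 14 mm above the table, sides open between them. For the bench timer: 76 x 80 mm inside the brackets, 84 x 88 mm outside, bracket legs 16 mm; x is the 76 mm way, y the 80 mm way, z up. Origin: centre of its underside, at table height.
- tube_holder: small narrow fixed holder: white plate 4 mm thick with a thin dark outline of the thing, four grey L-shaped corner brackets 4 mm thick, tops 14 mm above the table, sides open between them. For the lying tube: 31 x 64 mm inside the brackets, 39 x 72 mm outside, bracket legs 11 mm; x across, y along (the tube's own x axis goes along this y), z up. Origin: centre of its underside, at table height.
- tweezers: steel tweezers lying flat, 14 x 125 x 8 mm high; bystander, to be left alone. Origin: centre of the underside; y along.
- pipette_carousel: tall beige pipette stand, fixed behind the work area to the right, always at the same place: an obstacle to keep clear of when swinging the arm across. Column 38 mm thick, 320 mm high; head 170 mm across from 250 mm up; four feet reach 85 mm out, 22 mm high. Origin: centre of its underside.
Not all that is in view belongs to the job. What is shaped like the tube_holder but brown or purple is not meant.

How it is judged:
By the outcome, as a careful person would: the job done as asked, in the order asked, and still so for the second after the job is handed in, with the robot touching nothing.
It also fails if it takes over 106 s, if anything falls off the work surface, if the arm or the gripper's body presses on something with over 40 N, if the wrist force passes 120 N, or if a joint passes its speed limit or range.

ROBOT

A 6-joint arm with a two-finger parallel gripper is mounted at the origin on a cart in front of the work surface, level with it; the furniture and walls round the work are solid. World frame = base frame: x ahead of the robot, y to its left, z up, the work surface at z = 0. Lengths are in m, angles in rad, forces in N, time in s.
With the tool pointing down it reaches from about 0.35 to 0.775 m from the base axis. Payload 5.5 kg.
Tool frame: the origin (TCP) lies at the very end of the fingers, on their centre line; the grasp point (between the pads) lies 19 mm behind it; x points along the fingers, y is the direction in which the jaws open and shut, and the axes are right-handed (so a half turn about x gives the same grasp; the last joint's range is limited). The gripper opens to 85 mm and grips with 20 to 120 N. Pads are 22 mm wide; open, the fingers measure 114 mm over their backs; the gripper's body (76 mm by 85 mm) begins 54 mm behind the grasp point. The pads swing forward as they close: fully open they stand 13 mm farther back than shut.
Start: joints at [-1.429, 0.313, 0.046, 1.304, 0, 1.431], TCP at [0.16, -0.552, 0.231] pointing down, gripper open.
Joint ranges: [-2.76, 2.76], [-0.86, 1.69], [-1.03, 1.26], [-2.2, 2.34], [-1.47, 1.5], [-3.14, 3.14]. Speed limits (rad/s): [2.57, 2.57, 3.14, 3.14, 3.14, 3.14].

INTERFACE

Orientations are given as a unit quaternion [w, x, y, z].
In Python, from workcell import readout, cams, env, finder gives the robot as it stands.
- The arm moves only by the tool drive_tool, never from a script. Its argument "moves" is a list that holds one entry, the list of rows, each a list of 7 numbers: the shift along the tool's x, y, z in m, then the turn, a rotation vector about the tool's x, y, z in rad, then the closure in counts, from 0 (fully open) to 255 (shut). A call has exactly 5 rows; each row is the pose to reach, as a shift and turn from the pose measured when the call began, along the tool's axes at that moment; what a row does not reach only later rows make up. A row lasts 1/8 s, in which the tool goes at most 62.5 mm and 10.7 degrees, less where a joint would pass 70% of its speed; a pose out of reach is approached as far as the arm can. A call with a gripper value outside its range is refused whole. The fingers move at their own pace and stop on an object; "squeeze" is the grip in N (left out, the last holds). Time passes only in rows, so rows that repeat a pose let the fingers close, or fill a call up. It gives the time, the measured TCP pose, the force and the opening at its end, in the units of the state.
- readout.get_state(): the state, without advancing time (a new reading comes with each control period).
- cams.read_camera(name): name is "scene" or "top" or "wrist"; returns the picture (480x640x3 uint8, blue, green, red); there is no depth.
- cams.camera_params(name): a dict with "mtx" (3x3 intrinsics, pixels), "R" (3x3) and "t" (3): a world point X has camera coordinates R X + t; the wrist camera has in their place "mount" (4x4, takes a point from camera to tool coordinates, whose origin is the TCP and whose axes are the tool frame's). Camera axes: x right, y down, z forward; pixel columns grow to the right and rows downward; lengths in m; the calibration is good to about 2 mm. A picture is of the moment at which its call begins: read the wrist's pose just before it. camera_params takes no time and is no camera call.
- env.hand_in(): hands the job in, once; it reports no verdict.
Trained networks look in the newest picture that a camera, given by its name, has taken for a name from the list of things; names that differ only in an ending like _2 or _b are one class to them, and where a whole thing is asked for, a point or a joint stands for the part that bears it (a point fixed in the world has none). Each returns a list of dicts, best first, with "conf" (0 to 1); they miss things now and then, are a little off and sometimes report something else, mostly with a low value. They report only what shows in the picture. A call takes as long as a camera call. They do not tell look-alikes from the thing itself.
- finder.regions_of(camera, name): "pixels" (480x640 bool, what is visible of it) and "point" ([column, row] in pixels, amid what is visible of it).
The state is a dict: "clock": time; "joint_pos": joint angles; "qvel": joint speeds; "tau": joint torques, N m; "tcp_pos": TCP position; "orientation": TCP orientation; "wrist_force": force on the tool from outside, world axes, zero at the start; "ft_torque": the same for the moment, N m; "finger_gap": finger opening in m.
Only numpy, scipy, OpenCV 4.12 (cv2) and the standard library are available. Lean on these libraries where they do the work, as an engineer would, in place of code of your own. Each camera call takes 0.05 s, during which the arm holds its last target.

## Working session

There is one attempt and no reset: what is moved stays moved. The work goes in short steps, Python scripts to look and compute and a tool call to move; the robot and the scene stay as the last step left them, time stands still between calls to the robot, and variables do not carry over. Pictures are saved under pics/ and viewed, and the job is handed in when it is done.

Besides the shell and the picture viewer there is one more tool, called after "Call:" in YAML: its name, and indented under it one key for each argument. drive_tool: Moves the arm, as the interface text tells. Its arguments: {"type":"object","properties":{"moves":{"type":"array"},"squeeze":{"type":"number"}},"required":["moves"]}

```bash
ls; mkdir -p pics
python3 - <<'E'
from workcell import readout,cams,env,finder
import cv2
print(readout.get_state())
for n in ["scene","top","wrist"]:
    im=cams.read_camera(n); cv2.imwrite(f"pics/{n}0.png",im)
    print(n,cams.camera_params(n))
E
```

```text
pics
{'clock': 0.0, 'joint_pos': array([-1.42857063e+00,  3.14005949e-01,  4.49582560e-02,  1.30361542e+00,
        1.24778326e-05,  1.43119939e+00]), 'qvel': array([-1.15695444e-03,  7.13113880e-07,  6.49226501e-04, -5.26995646e-04,
       -6.50968280e-04, -2.51840228e-04]), 'tau': array([ 9.71045392e-05, -4.80629718e+01,  2.98529935e+01,  1.93756842e-02,
       -2.46558402e-04, -2.45243612e-06]), 'tcp_pos': array([ 0.15983201, -0.55179024,  0.23039726]), 'orientation': array([ 0.09864988,  0.70010147,  0.0999699 , -0.70009438]), 'wrist_force': array([-0.41639269, -0.48028729,  0.46033478]), 'ft_torque': array([-0.00157034, -0.01881387,  0.04740097]), 'finger_gap': 0.08544829846552995}
scene {'mtx': array([[593.75989374,   0.        , 316.4137271 ],
       [  0.        , 593.75989374, 232.80664767],
       [  0.        ,   0.        ,   1.        ]]), 'R': array([[ 0.68399237, -0.72943486,  0.00890062],
       [-0.32569634, -0.31627816, -0.89100506],
       [ 0.65274522,  0.60654176, -0.45390612]]), 't': array([-0.42413963,  0.20836463,  1.09897279])}
top {'mtx': array([[436.5067542
[... 159 characters left out ...]
2, -0.99957076,  0.00666605],
       [-0.98588811, -0.02923707, -0.16483272],
       [ 0.16495686, -0.00186957, -0.98629901]]), 't': array([-0.06135811,  0.59584986,  1.10738054])}
wrist {'mtx': array([[364.93499453,   0.        , 318.30348805],
       [  0.        , 364.93499453, 239.12338031],
       [  0.        ,   0.        ,   1.        ]]), 'mount': array([[ 2.02272162e-04, -2.87701129e-01,  9.57720220e-01,
        -1.42341134e-01],
       [ 9.99999979e-01,  6.98236833e-05, -1.90226541e-04,
         3.45851714e-04],
       [-1.21431625e-05,  9.57720239e-01,  2.87701137e-01,
        -7.26886062e-02],
       [ 0.00000000e+00,  0.00000000e+00,  0.00000000e+00,
         1.00000000e+00]])}
```

View pics/top0.png

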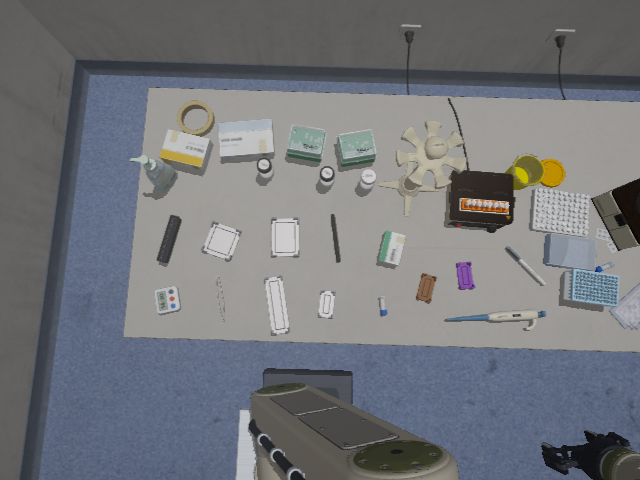

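View pics/scene0.png

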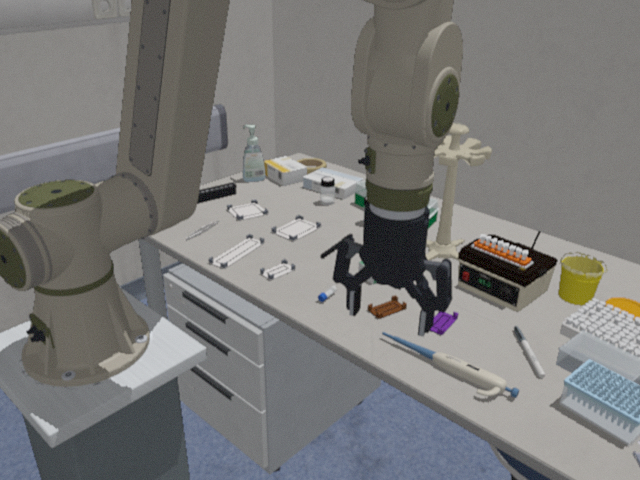

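View pics/wrist0.png

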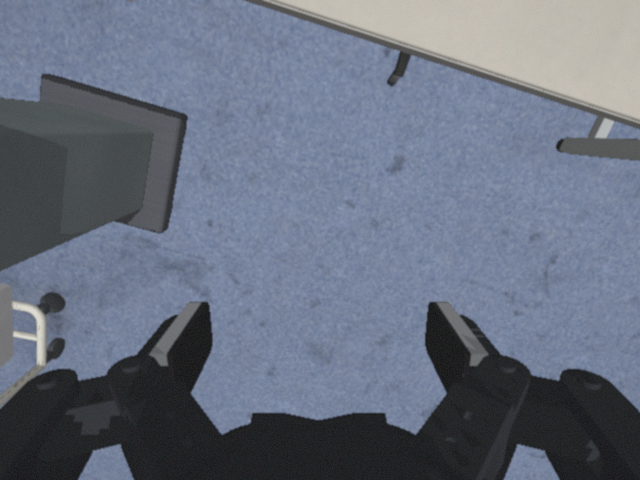

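The top view shows these items (pixel positions):
- Strip block (169,240), timer (167,300), carton (392,249) and tube (383,306).
- Timer holder (222,241), slide holder (285,238), strip holder (277,305) and the white tube holder (327,305).
- Tweezers (221,298), with brown and purple decoys at (427,288) and (465,276).

Next I'll measure poses by fitting silhouettes.

```bash
cat > h.py <<'E'
import numpy as np, cv2
from scipy.optimize import minimize
from scipy.spatial.transform import Rotation as Ro
from workcell import readout,cams,env,finder
DIM={'strip_block':(.026,.130,.031),'slide_box':(.055,.085,.032),'bench_timer':(.062,.066,.017),'capped_tube':(.050,.017,.019),
'strip_holder':(.048,.152,.014),'slide_holder':(.077,.107,.014),'timer_holder':(.084,.088,.014),'tube_holder':(.039,.072,.014),'tweezers':(.014,.125,.008)}
def toolT(s):
    w,x,y,z=s['orientation']; T=np.eye(4); T[:3,:3]=Ro.from_quat([x,y,z,w]).as_matrix(); T[:3,3]=s['tcp_pos']; return T
def cam(name,s=None):
    p=cams.camera_params(name)
    if name!='wrist': return p['mtx'],p['R'],p['t']
    W=np.linalg.inv(toolT(s)@p['mount']); return p['mtx'],W[:3,:3],W[:3,3]
def proj(c,X):
    K,R,t=c; q=(R@np.asarray(X,float).T).T+t; q=(K@q.T).T; return q[:,:2]/q[:,2:]
def unproj(c,uv,z):
    K,R,t=c; d=R.T@np.linalg.inv(K)@np.array([*uv,1.]); o=-R.T@t; return o+d*(z-o[2])/d[2]
def corners(dim,p,z0=0):
    a,b,h=dim; c,s=np.cos(p[2]),np.sin(p[2])
    return np.array([[p[0]+c*i*a/2-s*j*b/2,p[1]+s*i*a/2+c*j*b/2,z] for z in(z0,z0+h) for i in(-1,1) for j in(-1,1)])
S=4
def sil(c,dim,p,z0,off):
    u=(proj(c,corners(dim,p,z0))-off+0.5)*S
    m=np.zeros((int(200*S),int(200*S)),np.uint8) if False else None
    return cv2.convexHull(u.astype(np.float32))[:,0]
def fit(c,mask,dim,z0=0,p0=None):
    ys,xs=np.nonzero(mask); off=np.array([xs.min()-12,ys.min()-12]); wh=np.array([xs.max()-off[0]+13,ys.max()-off[1]+13])
    M=np.zeros((wh[1],wh[0]),np.float32); M[ys-off[1],xs-off[0]]=1
    M=cv2.resize(M,None,fx=S,fy=S,interpolation=cv2.INTER_LINEAR); M=(M>.5).astype(np.uint8)
    def cost(p):
        u=sil(c,dim,p,z0,off); D=np.zeros_like(M); cv2.fillConvexPoly(D,np.round(u*16).astype(np.int32),1,shift=4)
        return np.sum(D!=M)/M.sum()
    P=[p0] if p0 is not None else []
    if p0 is None:
        g=unproj(c,(xs.mean(),ys.mean()),z0+dim[2]/2)
        P=[(g[0],g[1],a) for a in np.arange(0,np.pi,np.pi/12)]
    P=sorted(P,key=cost)[:3]; best=None
    for q in P:
        for k in range(2):
            sx=np.array([q,]*4,float); sx[1,0]+=.006; sx[2,1]+=.006; sx[3,2]+=.12
            r=minimize(cost,q,method='Nelder-Mead',options=dict(initial_simplex=sx,xatol=1e-5,fatol=1e-5,maxiter=300)); q=r.x
        if best is None or r.fun<best.fun: best=r
    return best.x,best.fun
def draw(c,im,dim,p,z0=0,col=(0,0,255)):
    u=sil(c,dim,p,z0,np.zeros(2))/S
    cv2.polylines(im,[np.round(u*16).astype(np.int32)],True,col,1,shift=4)
def measure(camname,names,out,z0s={},k=1):
    s=readout.get_state(); c=cam(camname,s); im=cams.read_camera(camname); res={}; vis=im.copy()
    for n in names:
        for r in finder.regions_of(camname,n)[:k]:
            m=r['pixels']
            nn,lab,st,_=cv2.connectedComponentsWithStats(m.astype(np.uint8))
            if nn>1: m=lab==1+np.argmax(st[1:,4])
            else: continue
            edge=m[:, :2].any()or m[:,-2:].any()or m[:2].any()or m[-2:].any()
            p,f=fit(c,m,DIM[n],z0s.get(n,0)); draw(vis,vis if False else vis,DIM[n],p,z0s.get(n,0)) if False else draw(c,vis,DIM[n],p,z0s.get(n,0))
            print(n,'conf %.2f'%r['conf'],'px',np.round(r['point']),'xy %.4f %.4f yaw %.3f'%tuple(p),'miss %.3f'%f,'R %.3f'%np.hypot(p[0],p[1]),'EDGE' if edge else '')
            res.setdefault(n,(p,f))
    cv2.imwrite(out,vis); return res,vis
E
python3 - <<'E'
from h import *
res,v=measure('top',list(DIM),'pics/top1.png',k=2)
cv2.imwrite('pics/top1z.png',cv2.resize(v[180:350,120:500],None,fx=2.1,fy=2.1,interpolation=cv2.INTER_CUBIC))
print(readout.get_state()['clock'])
E
```

```text
strip_block conf 0.61 px [170. 239.] xy 0.5883 0.3719 yaw 1.355 miss 0.100 R 0.696 
slide_box conf 0.71 px [168. 239.] xy 0.5759 0.3735 yaw 1.788 miss 0.989 R 0.686 
slide_box conf 0.58 px [392. 247.] xy 0.5799 -0.2322 yaw 1.324 miss 0.073 R 0.625 
bench_timer conf 0.92 px [168. 299.] xy 0.4243 0.3657 yaw 1.705 miss 0.220 R 0.560 
strip_holder conf 0.69 px [275. 304.] xy 0.4189 0.0731 yaw 1.750 miss 0.057 R 0.425 
slide_holder conf 0.61 px [285. 237.] xy 0.6044 0.0584 yaw 1.622 miss 0.088 R 0.607 
timer_holder conf 0.58 px [224. 243.] xy 0.5878 0.2330 yaw 1.252 miss 0.078 R 0.632 
tube_holder conf 0.75 px [426. 285.] xy 0.4776 -0.3279 yaw 1.238 miss 0.206 R 0.579 
tube_holder conf 0.70 px [325. 302.] xy 0.4253 -0.0601 yaw 1.475 miss 0.059 R 0.430 
tweezers conf 0.44 px [220. 241.] xy 0.5901 0.2322 yaw 0.524 miss 0.777 R 0.634 
0.65
```

View pics/top1z.png

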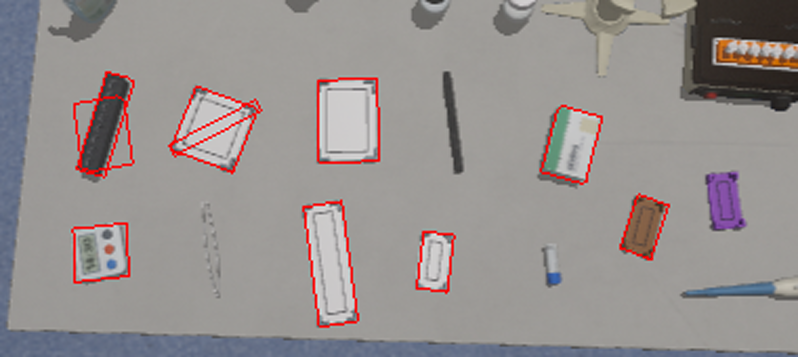

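```bash
cat >> h.py <<'E'
def down(yaw):
    # tool x down, tool y at heading yaw
    x=np.array([0,0,-1.]); y=np.array([np.cos(yaw),np.sin(yaw),0]); return np.c_[x,y,np.cross(x,y)]
def cur():
    s=readout.get_state(); T=toolT(s); print('t %.2f'%s['clock'],'tcp',np.round(s['tcp_pos'],4),'jawyaw %.3f'%np.arctan2(T[1,1],T[0,1]),'q',np.round(s['joint_pos'],2),'F',np.round(s['wrist_force'],1),'gap %.4f'%s['finger_gap']); return s,T
def go(pts):
    s,T=cur()
    for p in pts:
        R=T[:3,:3]; d=R.T@(np.array(p[:3])-T[:3,3]); 
        rv=Ro.from_matrix(R.T@down(p[3])).as_rotvec()
        print('->',p,'shift',np.round(d,4),'rot',np.round(rv,4))
E
python3 - <<'E'
from h import *
s,T=cur(); print(T[:3,:3].round(3)); 
c=cam('top')
for uv in [(383,306),(430,155),(221,298)]: print(uv,unproj(c,uv,0.008))
w=1.49
go([(.42,-.27,.25,T and 0)] if 0 else [(.45,-.25,.25,-1.29),(.45,-.25,.25,1.355),(.5,.05,.25,1.355)])
E
```

```text
t 0.65 tcp [ 0.1599 -0.5524  0.2314] jawyaw -1.289 q [-1.43  0.31  0.05  1.3  -0.    1.43] F [ 0.1  0.  -0.6] gap 0.0851
[[ 0.     0.278 -0.961]
 [-0.    -0.961 -0.278]
 [-1.     0.     0.   ]]
(383, 306) [ 0.42320999 -0.21217674  0.008     ]
(430, 155) [ 0.85110903 -0.34345884  0.008     ]
(221, 298) [0.43197429 0.22251477 0.008     ]
t 0.65 tcp [ 0.1599 -0.5524  0.2314] jawyaw -1.289 q [-1.43  0.31  0.05  1.3  -0.    1.43] F [ 0.1  0.  -0.6] gap 0.0851
-> (0.45, -0.25, 0.25, -1.29) shift [-0.0187 -0.2098 -0.3627] rot [ 0.001   0.     -0.0002]
-> (0.45, -0.25, 0.25, 1.355) shift [-0.0187 -0.2098 -0.3627] rot [-2.644e+00  2.000e-04 -0.000e+00]
-> (0.5, 0.05, 0.25, 1.355) shift [-0.0187 -0.484  -0.4942] rot [-2.644e+00  2.000e-04 -0.000e+00]
```

Call:
drive_tool:
  moves:
    - [[-0.02, -0.03, -0.05, -0.18, 0, 0, 0], [-0.02, -0.06, -0.11, -0.36, 0, 0, 0], [-0.02, -0.09, -0.17, -0.54, 0, 0, 0], [-0.02, -0.12, -0.23, -0.72, 0, 0, 0], [-0.02, -0.15, -0.285, -0.9, 0, 0, 0]]
  squeeze: 30

```text
clock: 1.27
tcp_pos: [0.3833, -0.3374, 0.2516]
orientation: [0.396, 0.586, 0.395, -0.586]
wrist_force: [1.5, -0.2, 0.1]
finger_gap: 0.0854
```

Run:
```python
from h import *
go([(.46,-.1,.25,.45),(.46,-.08,.25,.45)])
```

```text
t 1.27 tcp [ 0.3833 -0.3374  0.2516] jawyaw -0.383 q [-0.88  0.18 -0.08  1.31 -0.    1.08] F [ 1.5 -0.2  0.1] gap 0.0854
-> (0.46, -0.1, 0.25, 0.45) shift [ 0.0014 -0.0177 -0.2489] rot [-8.334e-01  9.000e-04 -6.000e-04]
-> (0.46, -0.08, 0.25, 0.45) shift [ 0.0014 -0.0252 -0.2674] rot [-8.334e-01  9.000e-04 -6.000e-04]
```

Call:
drive_tool:
  moves:
    - [[0, -0.005, -0.055, -0.18, 0, 0, 0], [0, -0.01, -0.11, -0.36, 0, 0, 0], [0, -0.015, -0.165, -0.54, 0, 0, 0], [0, -0.02, -0.22, -0.72, 0, 0, 0], [0, -0.025, -0.275, -0.9, 0, 0, 0]]

```text
clock: 1.9
tcp_pos: [0.4634, -0.0713, 0.2517]
orientation: [0.613, 0.354, 0.611, -0.354]
wrist_force: [0.7, 0.2, -0.2]
finger_gap: 0.0855
```

Run:
```python
from h import *
go([(.47,.2,.25,1.355),(.5,.3,.25,1.355)])
```

```text
t 1.90 tcp [ 0.4634 -0.0713  0.2517] jawyaw 0.522 q [-0.32  0.1  -0.17  1.3  -0.    0.72] F [ 0.7  0.2 -0.2] gap 0.0855
-> (0.47, 0.2, 0.25, 1.355) shift [ 0.0014  0.1411 -0.2319] rot [-0.8326  0.0022  0.    ]
-> (0.5, 0.3, 0.25, 1.355) shift [ 0.0013  0.217  -0.3036] rot [-0.8326  0.0022  0.    ]
```

Call:
drive_tool:
  moves:
    - [[0, 0.032, -0.048, -0.17, 0, 0, 0], [0, 0.064, -0.096, -0.34, 0, 0, 0], [0, 0.096, -0.144, -0.51, 0, 0, 0], [0, 0.128, -0.192, -0.68, 0, 0, 0], [0, 0.16, -0.24, -0.84, 0, 0, 0]]

```text
clock: 2.52
tcp_pos: [0.4823, 0.2185, 0.2517]
orientation: [0.704, 0.071, 0.702, -0.072]
wrist_force: [1.1, -0.7, -0.1]
finger_gap: 0.0851
```

Run:
```python
from h import *
r,v=measure('wrist',['strip_block','strip_holder','timer_holder','slide_holder','bench_timer','tweezers'],'pics/w1.png')
go([(.588,.372,.08,1.355)])
```

```text
strip_block conf 0.58 px [476. 264.] xy 0.5912 0.3731 yaw 1.377 miss 0.156 R 0.699 
strip_holder conf 0.96 px [172. 166.] xy 0.4210 0.0746 yaw 1.761 miss 0.114 R 0.428 
timer_holder conf 0.59 px [351. 285.] xy 0.5895 0.2339 yaw 1.260 miss 0.069 R 0.634 
slide_holder conf 0.73 px [220. 318.] xy 0.6057 0.0607 yaw 1.617 miss 0.675 R 0.609 
bench_timer conf 0.74 px [455. 116.] xy 0.4259 0.3654 yaw 1.823 miss 0.091 R 0.561 
t 2.88 tcp [0.4823 0.2155 0.2515] jawyaw 1.361 q [ 0.27  0.22 -0.03  1.32 -0.    0.48] F [-0.  -0.3 -0.2] gap 0.0854
-> (0.588, 0.372, 0.08, 1.355) shift [0.1714 0.1753 0.0704] rot [0.0056 0.0018 0.0012]
```

View pics/w1.png

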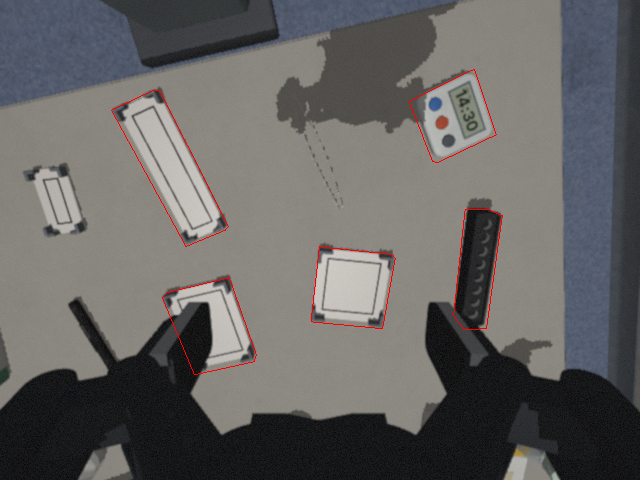

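The wrist view shows the strip block upright at (478,268), the timer at (453,116), and its holder and the strip holder well fitted. I'll hover over the strip block and look closer.

Call:
drive_tool:
  moves:
    - [[0.02, 0.05, 0.02, 0, 0, 0, 0], [0.04, 0.1, 0.04, 0, 0, 0, 0], [0.07, 0.14, 0.06, 0, 0, 0, 0], [0.09, 0.177, 0.07, 0, 0, 0, 0], [0.09, 0.177, 0.072, 0, 0, 0, 0]]

```text
clock: 3.5
tcp_pos: [0.59, 0.373, 0.1578]
orientation: [0.702, 0.073, 0.704, -0.076]
wrist_force: [-0.0, -1.2, 0.4]
finger_gap: 0.0853
```

Run:
```python
from h import *
r,v=measure('wrist',['strip_block'],'pics/w2.png')
p=r['strip_block'][0]
go([(p[0],p[1],.003,p[2]),(p[0],p[1],.003,1.355)])
```

```text
strip_block conf 0.86 px [317. 219.] xy 0.5893 0.3727 yaw 1.359 miss 0.036 R 0.697 
t 3.60 tcp [0.5902 0.3717 0.161 ] jawyaw 1.359 q [ 0.45  0.58  0.29  1.28 -0.    0.66] F [ 0.8 -0.9  0.2] gap 0.0853
-> (np.float64(0.5892736829003178), np.float64(0.3726686324244859), 0.003, np.float64(1.359040055277178)) shift [ 0.158   0.0011 -0.0013] rot [-0.0005  0.001   0.0024]
-> (np.float64(0.5892736829003178), np.float64(0.3726686324244859), 0.003, 1.355) shift [ 0.158   0.0011 -0.0013] rot [0.0035 0.001  0.0024]
```

View pics/w2.png

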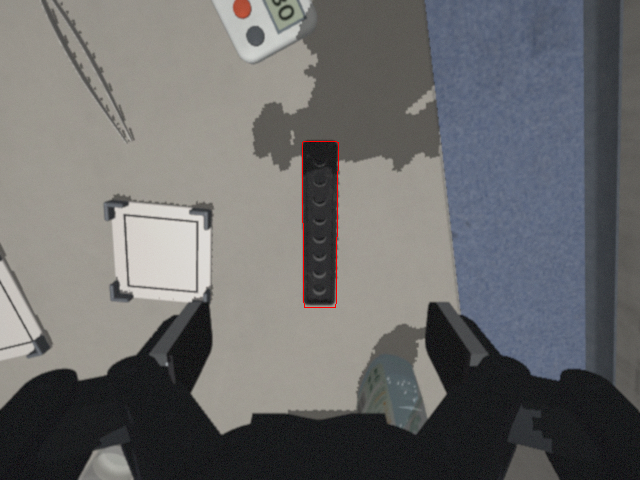

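The strip block fit is tight (miss 0.036). I'll descend and grip.

Call:
drive_tool:
  moves:
    - [[0.05, 0.001, -0.001, 0, 0, 0, 0], [0.1, 0.001, -0.001, 0, 0, 0, 0], [0.14, 0.001, -0.001, 0, 0, 0, 0], [0.157, 0.001, -0.001, 0, 0, 0, 80], [0.157, 0.001, -0.001, 0, 0, 0, 255]]
  squeeze: 30

```text
clock: 4.22
tcp_pos: [0.5895, 0.3714, 0.0045]
orientation: [0.703, 0.074, 0.703, -0.076]
wrist_force: [-0.1, -0.5, 0.7]
finger_gap: 0.0517
```

Call:
drive_tool:
  moves:
    - [[0, 0, 0, 0, 0, 0, 255], [0, 0, 0, 0, 0, 0, 255], [0, 0, 0, 0, 0, 0, 255], [0, 0, 0, 0, 0, 0, 255], [-0.04, 0, 0, 0, 0, 0, 255]]

```text
clock: 4.85
tcp_pos: [0.5873, 0.3705, 0.0424]
orientation: [0.701, 0.073, 0.705, -0.077]
wrist_force: [0.5, -0.2, -0.9]
finger_gap: 0.0254
```

Run:
```python
from h import *
go([(.5,.23,.16,1.55),(.42,.0735,.12,1.755)])
```

```text
t 4.85 tcp [0.5873 0.3705 0.0424] jawyaw 1.357 q [ 0.45  0.65  0.11  1.04 -0.    0.66] F [ 0.5 -0.2 -0.9] gap 0.0254
-> (0.5, 0.23, 0.16, 1.55) shift [-0.1164 -0.1565 -0.056 ] rot [-0.1927 -0.0047  0.0061]
-> (0.42, 0.0735, 0.12, 1.755) shift [-0.0751 -0.3262 -0.1008] rot [-0.3977 -0.0053  0.0056]
```

Call:
drive_tool:
  moves:
    - [[-0.06, -0.01, 0, -0.04, 0, 0, 255], [-0.11, -0.06, -0.02, -0.13, -0.002, 0.003, 255], [-0.12, -0.12, -0.045, -0.21, -0.003, 0.005, 255], [-0.12, -0.18, -0.08, -0.3, -0.005, 0.006, 255], [-0.12, -0.2, -0.1, -0.4, -0.005, 0.006, 255]]

```text
clock: 5.48
tcp_pos: [0.4465, 0.1953, 0.1652]
orientation: [0.705, -0.066, 0.703, 0.067]
wrist_force: [-0.0, -0.6, -1.1]
finger_gap: 0.025
```

Run:
```python
from h import *
r,v=measure('wrist',['strip_holder','strip_block','timer_holder','slide_holder'],'pics/w3.png')
p=r['strip_holder'][0]
go([(p[0],p[1],.04,p[2])])
```

```text
strip_holder conf 0.65 px [179. 150.] xy 0.4208 0.0749 yaw 1.759 miss 0.130 R 0.427 
strip_block conf 0.92 px [316. 274.] xy 0.4531 0.1969 yaw 1.479 miss 0.715 R 0.494 
timer_holder conf 0.54 px [355. 390.] xy 0.6115 0.2637 yaw 0.000 miss 13.300 R 0.666 
slide_holder conf 0.98 px [140. 329.] xy 0.5807 0.0361 yaw 0.786 miss 0.543 R 0.582 
t 5.72 tcp [0.4489 0.1973 0.1651] jawyaw 1.757 q [ 0.25  0.18 -0.29  1.09  0.    0.06] F [-0.4  0.7 -0.8] gap 0.0255
-> (np.float64(0.42081582127621475), np.float64(0.07490958049261326), 0.04, np.float64(1.758724718867054)) shift [ 0.1249 -0.1152 -0.0505] rot [-0.0022  0.0027 -0.0009]
```

View pics/w3.png

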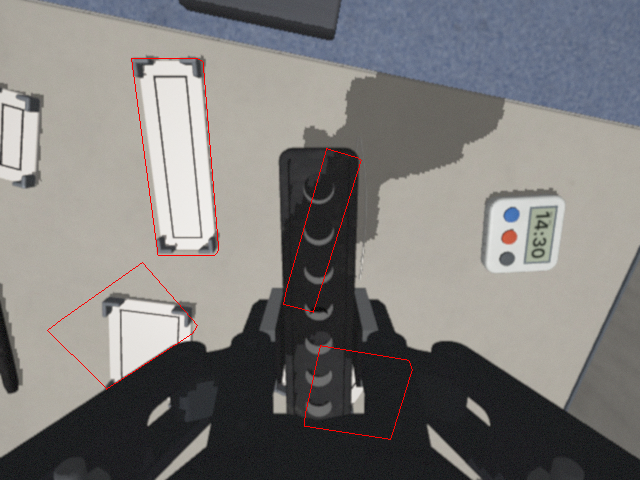

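Call:
drive_tool:
  moves:
    - [[0, -0.05, -0.022, 0, 0.003, -0.001, 255], [0, -0.1, -0.045, 0, 0.003, -0.001, 255], [0.04, -0.1155, -0.051, -0.001, 0.003, -0.001, 255], [0.1, -0.1155, -0.051, -0.001, 0.003, -0.001, 255], [0.125, -0.1155, -0.051, -0.001, 0.003, -0.001, 255]]

```text
clock: 6.35
tcp_pos: [0.4203, 0.0746, 0.0374]
orientation: [0.703, -0.066, 0.705, 0.066]
wrist_force: [-0.2, -0.1, -1.0]
finger_gap: 0.0255
```

Run:
```python
from h import *
c=cam('scene');im=cams.read_camera('scene');cv2.imwrite('pics/s3.png',cv2.resize(im[180:320,150:400],None,fx=3,fy=3))
go([(.4208,.0747,.0085,1.757)])
```

```text
t 6.40 tcp [0.419  0.0747 0.0356] jawyaw 1.757 q [-0.01  0.2  -0.63  0.75 -0.   -0.2 ] F [-0.7 -0.8 -3. ] gap 0.0258
-> (0.4208, 0.0747, 0.0085, 1.757) shift [ 0.0271 -0.0004  0.0019] rot [ 0.0002 -0.0055 -0.001 ]
```

View pics/s3.png

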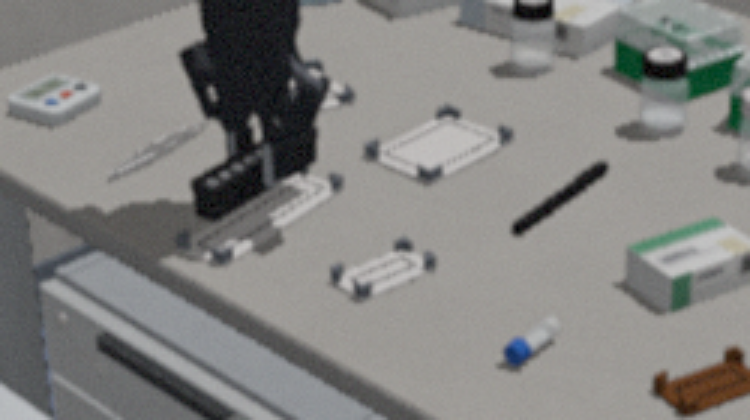

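Call:
drive_tool:
  moves:
    - [[0.01, 0, 0.002, 0, 0, 0, 255], [0.017, 0, 0.002, 0, 0, 0, 255], [0.022, 0, 0.002, 0, 0, 0, 255], [0.025, 0, 0.002, 0, 0, 0, 255], [0.027, 0, 0.002, 0, 0, 0, 255]]

```text
clock: 7.02
tcp_pos: [0.4213, 0.0752, 0.0112]
orientation: [0.703, -0.066, 0.705, 0.066]
wrist_force: [-14.3, -1.2, 46.0]
finger_gap: 0.0257
```

Run:
```python
from h import *
cur()
```

```text
t 7.03 tcp [0.4213 0.0752 0.0112] jawyaw 1.757 q [-0.01  0.24 -0.66  0.68 -0.   -0.2 ] F [-14.3  -1.2  46. ] gap 0.0257
```

Call:
drive_tool:
  moves:
    - [[-0.002, 0, 0, 0, 0, 0, 255], [-0.002, 0, 0, 0, 0, 0, 255], [-0.002, 0, 0, 0, 0, 0, 255], [-0.002, 0, 0, 0, 0, 0, 255], [-0.002, 0, 0, 0, 0, 0, 255]]

```text
clock: 7.65
tcp_pos: [0.4212, 0.0752, 0.013]
orientation: [0.702, -0.066, 0.706, 0.066]
wrist_force: [0.8, -0.6, -0.3]
finger_gap: 0.0252
```

Run:
```python
from h import *
s,T=cur();im=cams.read_camera('wrist');c=cam('wrist',s)
draw(c,im,DIM['strip_holder'],(.4209,.0748,1.757))
cv2.imwrite('pics/w4.png',im)
im=cams.read_camera('scene');cv2.imwrite('pics/s4.png',cv2.resize(im[200:280,180:300],None,fx=6,fy=6,interpolation=cv2.INTER_CUBIC))
im=cams.read_camera('top');cv2.imwrite('pics/t4.png',cv2.resize(im[260:350,240:340],None,fx=6,fy=6,interpolation=cv2.INTER_CUBIC))
```

```text
t 7.65 tcp [0.4212 0.0752 0.013 ] jawyaw 1.757 q [-0.01  0.24 -0.65  0.68 -0.   -0.2 ] F [ 0.8 -0.6 -0.3] gap 0.0252
```

View pics/w4.png

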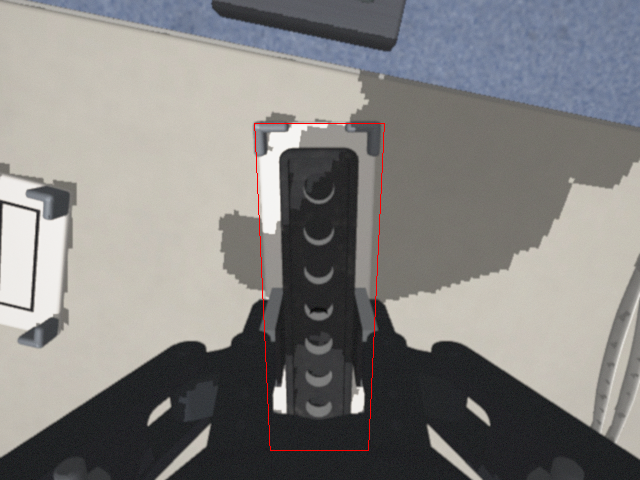

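View pics/s4.png

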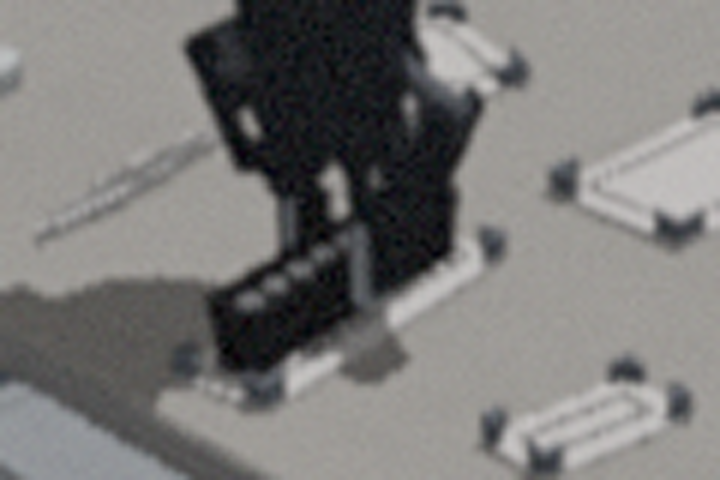

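Run:
```python
from h import *
p=cams.camera_params('wrist');M=np.linalg.inv(p['mount']);c=(p['mtx'],M[:3,:3],M[:3,3])
for d in(.0045,.007):
  for pit in(-3,0,3):
    a=np.deg2rad(pit)
    X=[]
    for hh in(.031,0):
      for y in(-.013,.013):
        # block coords: along z=-.065 , up hh ; tool x down
        up=hh-.0155;al=-.065
        z=al*np.cos(a)-up*np.sin(a); u=al*np.sin(a)+up*np.cos(a)
        X.append([d-(u+.0155),y,z])   # x: bottom at x=+? tcp above bottom by d -> x=+d
    print(d,pit,proj(c,X).round(0).tolist())
```

```text
0.0045 -3 [[277.0, 163.0], [362.0, 163.0], [285.0, 152.0], [353.0, 152.0]]
0.0045 0 [[278.0, 159.0], [361.0, 159.0], [286.0, 153.0], [352.0, 153.0]]
0.0045 3 [[279.0, 156.0], [360.0, 156.0], [287.0, 155.0], [352.0, 155.0]]
0.007 -3 [[278.0, 163.0], [362.0, 163.0], [286.0, 151.0], [353.0, 151.0]]
0.007 0 [[279.0, 159.0], [360.0, 159.0], [287.0, 153.0], [352.0, 153.0]]
0.007 3 [[280.0, 156.0], [359.0, 156.0], [287.0, 155.0], [351.0, 155.0]]
```

View pics/t4.png

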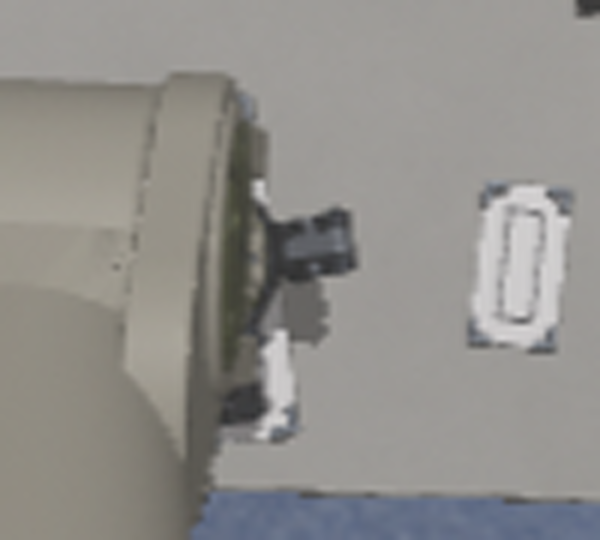

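The strip block seems pitched about 3° in the grip: the near end is lower, which explains the early contact. I'll counter-pitch the tool, then lower gently.

Call:
drive_tool:
  moves:
    - [[-0.001, 0, 0, 0, 0.02, 0, 255], [-0.001, 0, 0, 0, 0.05, 0, 255], [0.0, 0, 0, 0, 0.05, 0, 255], [0.0015, 0, 0, 0, 0.05, 0, 255], [0.0025, 0, 0, 0, 0.05, 0, 255]]
  squeeze: 25

```text
clock: 8.43
tcp_pos: [0.4206, 0.075, 0.0111]
orientation: [0.684, -0.068, 0.724, 0.064]
wrist_force: [-8.3, -1.0, 18.4]
finger_gap: 0.0256
```

Run:
```python
from h import *
cur()
im=cams.read_camera('scene');cv2.imwrite('pics/s5.png',cv2.resize(im[200:280,180:300],None,fx=6,fy=6,interpolation=cv2.INTER_CUBIC))
```

```text
t 8.43 tcp [0.4206 0.075  0.0111] jawyaw 1.757 q [-0.    0.28 -0.61  0.74 -0.01 -0.19] F [-8.3 -1.  18.4] gap 0.0256
```

View pics/s5.png

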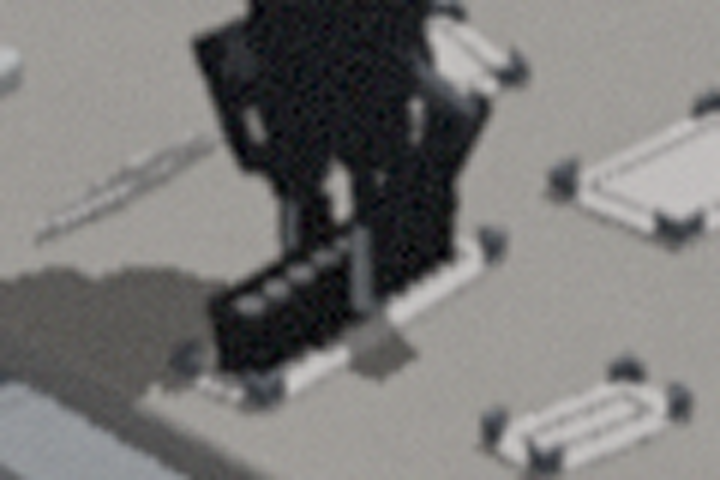

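Run:
```python
from h import *
c=cam('scene')
for tag in('s4','s5'):
    im=cv2.imread(f'pics/{tag}.png')
    for pit,col in((-3,(255,0,0)),(0,(0,255,0)),(3,(0,0,255))):
        a=np.deg2rad(pit); X=[]
        # block frame: y along axis heading yaw+pi/2 (toward -x)
        yaw=1.757
        n=np.array([np.cos(yaw+np.pi/2),np.sin(yaw+np.pi/2),0]);w=np.array([np.cos(yaw),np.sin(yaw),0])
        o=np.array([.4212,.0752,.004+(.0034 if pit else 0)])
        for hh in(0,.031):
            for (i,j) in((-1,-1),(-1,1),(1,1),(1,-1)):
                # near end = +n (toward base): lowered for pit>0
                X.append(o+w*i*.013+n*(j*.065*np.cos(a)+hh*np.sin(a))+np.array([0,0,hh*np.cos(a)-j*.065*np.sin(a)]))
        u=(proj(c,X)-[180,200]+.5)*6
        for k in(0,4): cv2.polylines(im,[np.int32(u[k:k+4])],True,col,1)
    cv2.imwrite(f'pics/{tag}b.png',im[150:440,100:560])
a=cv2.imread('pics/s4b.png');b=cv2.imread('pics/s5b.png');cv2.imwrite('pics/s45.png',np.vstack([a,b]))
```

```text
(no output)
```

View pics/s45.png

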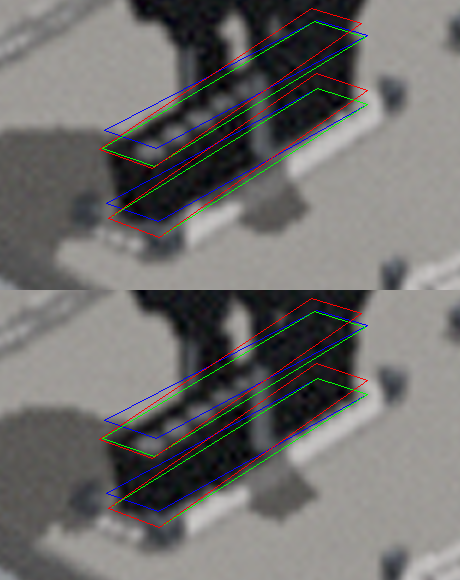

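Run:
```python
from h import *
s,T=cur(); print(s['ft_torque'],s['wrist_force'])
```

```text
t 8.47 tcp [0.4206 0.075  0.0112] jawyaw 1.757 q [-0.    0.28 -0.61  0.74 -0.01 -0.19] F [-4.9 -1.4  9.8] gap 0.0256
[-0.29065971  0.76323141 -0.03965345] [-4.91696443 -1.43590444  9.79400633]
```

Call:
drive_tool:
  moves:
    - [[0, 0, 0, 0, 0.01, 0, 255], [0, 0, 0, 0, 0.02, 0, 255], [0, 0, 0, 0, 0.02, 0, 255], [0, 0, 0, 0, 0.02, 0, 255], [0, 0, 0, 0, 0.02, 0, 255]]

```text
clock: 9.1
tcp_pos: [0.4205, 0.0749, 0.0116]
orientation: [0.676, -0.068, 0.731, 0.063]
wrist_force: [-3.3, 0.3, 6.9]
finger_gap: 0.0254
```

Run:
```python
from h import *
s,T=cur(); print(s['ft_torque'],s['wrist_force'],T[:3,:3].round(3))
```

```text
t 9.10 tcp [0.4205 0.0749 0.0116] jawyaw 1.758 q [-0.    0.29 -0.58  0.77 -0.01 -0.19] F [-3.3  0.3  6.9] gap 0.0254
[-0.02207152  0.35323348  0.00671938] [-3.27220969  0.28066039  6.89081655] [[-0.076 -0.186  0.98 ]
 [-0.014  0.983  0.185]
 [-0.997  0.    -0.078]]
```

Call:
drive_tool:
  moves:
    - [[0.0005, 0, 0, 0, 0, 0, 255], [0.001, 0, 0, 0, 0, 0, 255], [0.0015, 0, 0, 0, 0, 0, 255], [0.002, 0, 0, 0, 0, 0, 255], [0.002, 0, 0, 0, 0, 0, 255]]
  squeeze: 20

```text
clock: 9.72
tcp_pos: [0.4203, 0.0749, 0.0111]
orientation: [0.676, -0.069, 0.731, 0.063]
wrist_force: [-6.6, -0.8, 17.6]
finger_gap: 0.0254
```

Run:
```python
from h import *
s,T=cur(); print(s['ft_torque'],s['wrist_force'])
im=cams.read_camera('wrist');cv2.imwrite('pics/w6.png',im)
im=cams.read_camera('scene');cv2.imwrite('pics/s6.png',cv2.resize(im[200:280,180:300],None,fx=6,fy=6,interpolation=cv2.INTER_CUBIC))
```

```text
t 9.72 tcp [0.4203 0.0749 0.0111] jawyaw 1.758 q [-0.    0.29 -0.58  0.77 -0.01 -0.19] F [-6.6 -0.8 17.6] gap 0.0254
[-0.00530393  1.0630194  -0.0443516 ] [-6.62316469 -0.76703912 17.62199368]
```

View pics/s6.png

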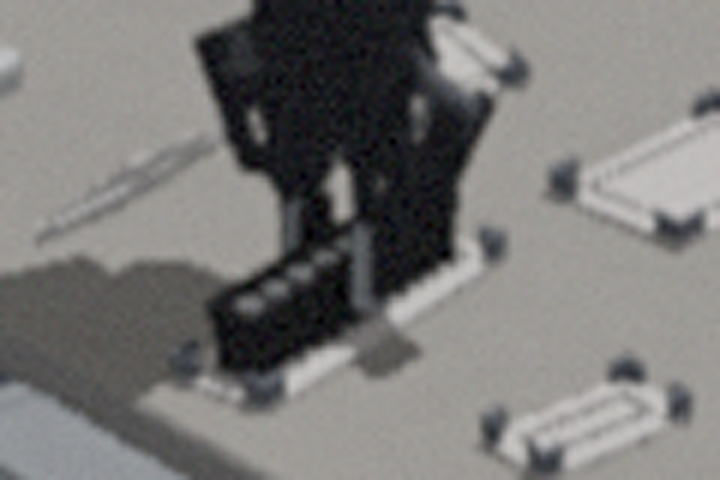

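View pics/w6.png

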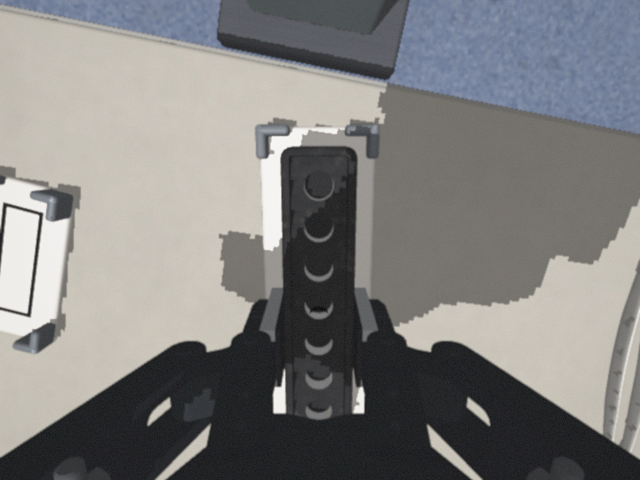

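Call:
drive_tool:
  moves:
    - [[-0.0008, 0, 0, 0, 0, 0, 255], [-0.001, 0, 0, 0, 0, 0, 165], [-0.001, 0, 0, 0, 0, 0, 120], [-0.001, 0, 0, 0, 0, 0, 100], [-0.001, 0, 0, 0, 0, 0, 100]]

```text
clock: 10.45
tcp_pos: [0.4203, 0.0749, 0.0119]
orientation: [0.676, -0.069, 0.731, 0.063]
wrist_force: [-0.2, -0.3, -0.1]
finger_gap: 0.0522
```

Run:
```python
from h import *
go([(.421,.075,.10,1.6)])
im=cams.read_camera('wrist');cv2.imwrite('pics/w7.png',im)
```

```text
t 10.45 tcp [0.4203 0.0749 0.0119] jawyaw 1.758 q [-0.    0.29 -0.58  0.77 -0.01 -0.19] F [-0.2 -0.3 -0.1] gap 0.0522
-> (0.421, 0.075, 0.1, 1.6) shift [-0.0879 -0.     -0.0062] rot [ 0.1576 -0.0787  0.0062]
```

View pics/w7.png

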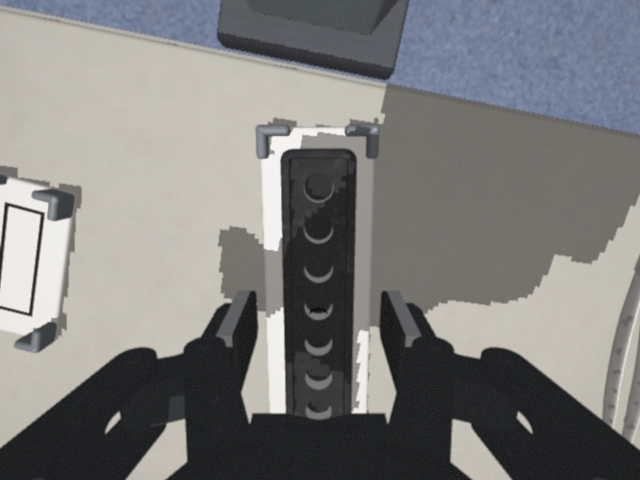

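Call:
drive_tool:
  moves:
    - [[-0.04, 0, -0.002, 0, -0.03, 0, 100], [-0.09, 0, -0.006, 0, -0.079, 0.006, 60], [-0.14, 0, -0.01, 0, -0.079, 0.006, 0], [-0.18, 0, -0.014, 0, -0.079, 0.006, 0], [-0.18, 0, -0.014, 0, -0.079, 0.006, 0]]

```text
clock: 11.12
tcp_pos: [0.4227, 0.0749, 0.1958]
orientation: [0.706, -0.064, 0.702, 0.068]
wrist_force: [0.6, -0.1, -1.5]
finger_gap: 0.0853
```

Run:
```python
from h import *
r,v=measure('wrist',['strip_block','strip_holder','slide_holder','tube_holder'],'pics/w8.png',{'strip_block':.004})
go([(.56,-.22,.17,1.324)])
```

```text
strip_block conf 0.87 px [317. 207.] xy 0.4195 0.0744 yaw 1.759 miss 0.030 R 0.426 
strip_holder conf 0.77 px [301. 191.] xy 0.4206 0.0740 yaw 1.759 miss 1.215 R 0.427 
slide_holder conf 0.97 px [272. 372.] xy 0.6061 0.0601 yaw 1.618 miss 0.124 R 0.609 
tube_holder conf 0.84 px [172. 186.] xy 0.4260 -0.0586 yaw 1.480 miss 0.114 R 0.430 
t 11.38 tcp [0.4195 0.0749 0.191 ] jawyaw 1.757 q [-0.02  0.05 -0.38  1.15  0.01 -0.2 ] F [-0.5 -0.5  0.3] gap 0.0855
-> (0.56, -0.22, 0.17, 1.324) shift [ 0.0187 -0.316   0.0835] rot [ 0.4333 -0.004  -0.0059]
```

View pics/w8.png

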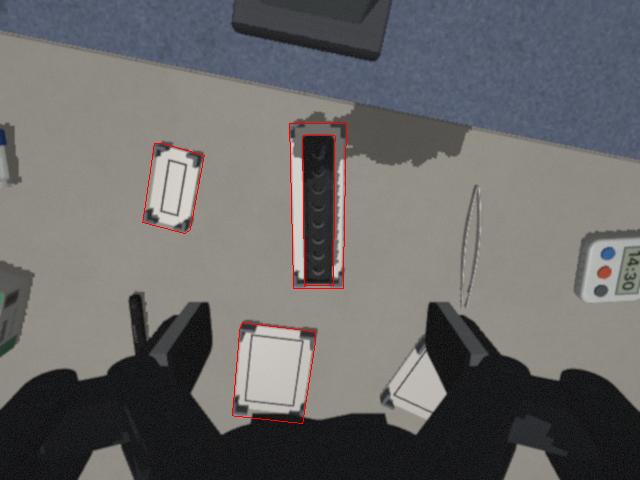

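Strip block is placed and centred: fitted (.4195,.0744) against the holder's (.4206,.0740). Next is the carton.

Call:
drive_tool:
  moves:
    - [[0, -0.06, 0.015, 0.09, 0, 0, 0], [0, -0.12, 0.03, 0.18, 0, 0, 0], [0.01, -0.18, 0.045, 0.27, 0, 0, 0], [0.02, -0.24, 0.06, 0.36, -0.004, -0.006, 0], [0.02, -0.3, 0.08, 0.43, -0.004, -0.006, 0]]

```text
clock: 12.0
tcp_pos: [0.5523, -0.2052, 0.1662]
orientation: [0.7, 0.087, 0.703, -0.086]
wrist_force: [-0.1, 0.9, 0.0]
finger_gap: 0.0854
```

Run:
```python
from h import *
r,v=measure('wrist',['slide_box','capped_tube'],'pics/w9.png')
p=r['slide_box'][0]
go([(p[0],p[1],.15,p[2]),(p[0],p[1],.004,p[2])])
```

```text
slide_box conf 0.71 px [295. 262.] xy 0.5808 -0.2310 yaw 1.349 miss 0.017 R 0.625 
capped_tube conf 0.92 px [271.  62.] xy 0.4270 -0.2094 yaw 3.289 miss 0.202 R 0.476 
t 12.15 tcp [ 0.5532 -0.2064  0.1659] jawyaw 1.324 q [-0.49  0.37 -0.03  1.17 -0.   -0.25] F [-0.9  1.2 -0.1] gap 0.0853
-> (np.float64(0.580817385882281), np.float64(-0.23097911590804782), 0.15, np.float64(1.3491509192468643)) shift [ 0.0158 -0.0171  0.0329] rot [-0.0254 -0.0034 -0.0007]
-> (np.float64(0.580817385882281), np.float64(-0.23097911590804782), 0.004, np.float64(1.3491509192468643)) shift [ 0.1618 -0.0172  0.0334] rot [-0.0254 -0.0034 -0.0007]
```

View pics/w9.png

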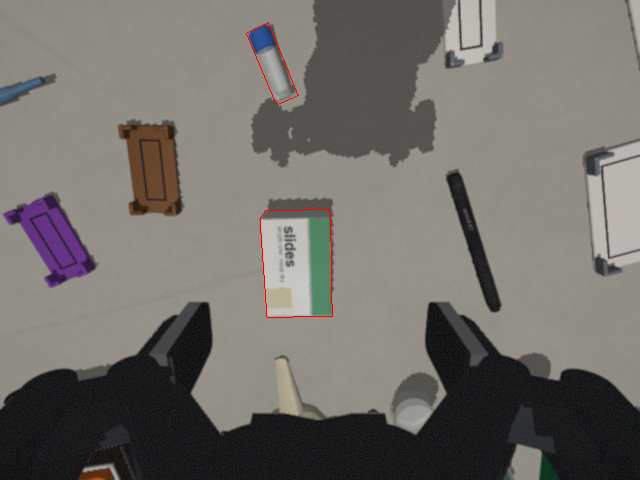

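Call:
drive_tool:
  moves:
    - [[0.02, -0.017, 0.033, -0.022, -0.003, 0, 0], [0.07, -0.017, 0.033, -0.022, -0.003, 0, 0], [0.12, -0.017, 0.033, -0.022, -0.003, 0, 0], [0.155, -0.017, 0.033, -0.022, -0.003, 0, 0], [0.163, -0.017, 0.033, -0.022, -0.003, 0, 40]]
  squeeze: 30

```text
clock: 12.78
tcp_pos: [0.5773, -0.2279, -0.0005]
orientation: [0.7, 0.08, 0.705, -0.078]
wrist_force: [-1.0, -0.4, -0.3]
finger_gap: 0.072
```

Call:
drive_tool:
  moves:
    - [[0, 0, 0, 0, 0, 0, 255], [0, 0, 0, 0, 0, 0, 255], [0, 0, 0, 0, 0, 0, 255], [0, 0, 0, 0, 0, 0, 255], [-0.01, 0, 0, 0, 0, 0, 255]]

```text
clock: 13.4
tcp_pos: [0.5767, -0.2276, 0.0093]
orientation: [0.7, 0.08, 0.706, -0.077]
wrist_force: [0.3, -0.7, -1.4]
finger_gap: 0.0552
```

Run:
```python
from h import *
go([(.58,-.1,.12,1.5),(.606,.0602,.12,1.618)])
```

```text
t 13.40 tcp [ 0.5767 -0.2276  0.0093] jawyaw 1.347 q [-0.51  0.55 -0.16  0.87  0.   -0.28] F [ 0.3 -0.7 -1.4] gap 0.0552
-> (0.58, -0.1, 0.12, 1.5) shift [-0.11    0.1255 -0.0261] rot [-0.1528 -0.0087 -0.0041]
-> (0.606, 0.0602, 0.12, 1.618) shift [-0.1094  0.2875 -0.0363] rot [-0.2708 -0.0085 -0.0046]
```

Call:
drive_tool:
  moves:
    - [[-0.05, 0.01, 0, 0, -0.008, -0.004, 255], [-0.1, 0.06, -0.02, -0.06, -0.008, -0.004, 255], [-0.11, 0.12, -0.025, -0.12, -0.008, -0.004, 255], [-0.11, 0.18, -0.03, -0.19, -0.008, -0.004, 255], [-0.11, 0.24, -0.033, -0.25, -0.008, -0.004, 255]]

```text
clock: 14.02
tcp_pos: [0.5988, 0.012, 0.1222]
orientation: [0.708, -0.01, 0.706, 0.01]
wrist_force: [1.7, -0.4, -1.4]
finger_gap: 0.055
```

Run:
```python
from h import *
im=cams.read_camera('wrist');cv2.imwrite('pics/w10.png',im)
go([(.602,.060,.03,1.618)])
```

```text
t 14.07 tcp [0.5992 0.0199 0.122 ] jawyaw 1.608 q [-0.1   0.41 -0.09  1.07  0.01 -0.14] F [ 0.7  3.7 -0.8] gap 0.0554
-> (0.602, 0.06, 0.03, 1.618) shift [0.0923 0.0395 0.0041] rot [-0.0104  0.0026 -0.0055]
```

View pics/w10.png

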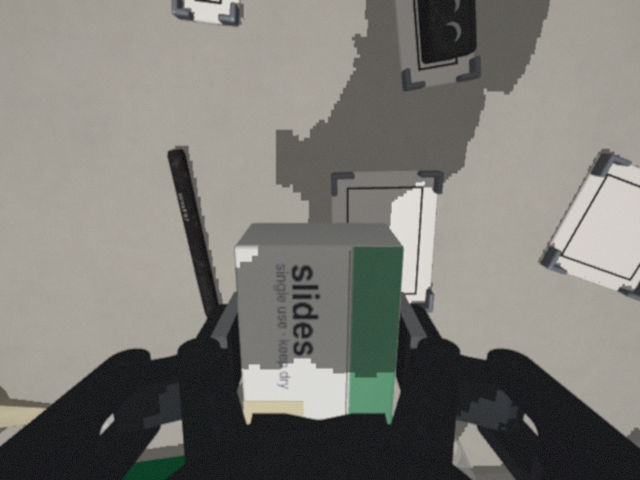

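Call:
drive_tool:
  moves:
    - [[0, 0.03, 0.003, -0.01, 0, 0, 255], [0.02, 0.039, 0.004, -0.01, 0.002, -0.005, 255], [0.06, 0.039, 0.004, -0.01, 0.002, -0.005, 255], [0.088, 0.039, 0.004, -0.01, 0.002, -0.005, 255], [0.088, 0.039, 0.004, -0.01, 0.002, -0.005, 255]]

```text
clock: 14.7
tcp_pos: [0.5998, 0.0595, 0.0325]
orientation: [0.705, -0.016, 0.708, 0.017]
wrist_force: [0.2, -0.3, -1.0]
finger_gap: 0.0551
```

Run:
```python
from h import *
s=readout.get_state();im=cams.read_camera('wrist');draw(cam('wrist',s),im,DIM['slide_holder'],(.606,.0602,1.618));cv2.imwrite('pics/w11.png',im)
im=cams.read_camera('scene');cv2.imwrite('pics/s11.png',cv2.resize(im[170:270,230:360],None,fx=5,fy=5,interpolation=cv2.INTER_CUBIC))
go([(.602,.060,.008,1.618)])
```

```text
t 14.80 tcp [0.6024 0.0593 0.0353] jawyaw 1.617 q [-0.03  0.49 -0.18  0.89  0.   -0.08] F [ 0.3 -0.5 -0.7] gap 0.0549
-> (0.602, 0.06, 0.008, 1.618) shift [ 0.0273  0.0007 -0.0004] rot [-0.0007  0.0013 -0.0005]
```

View pics/w11.png

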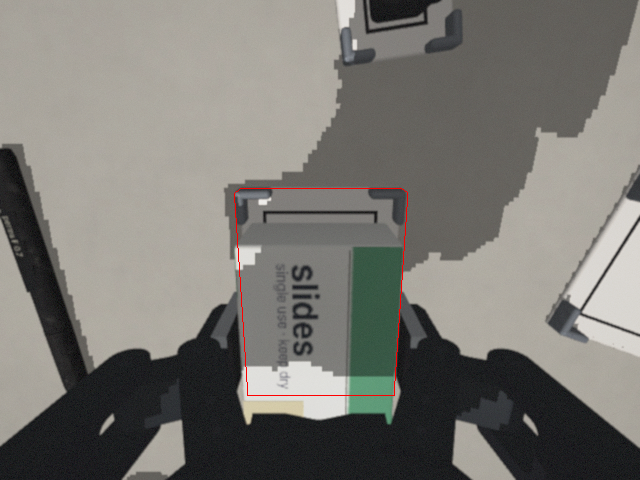

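View pics/s11.png

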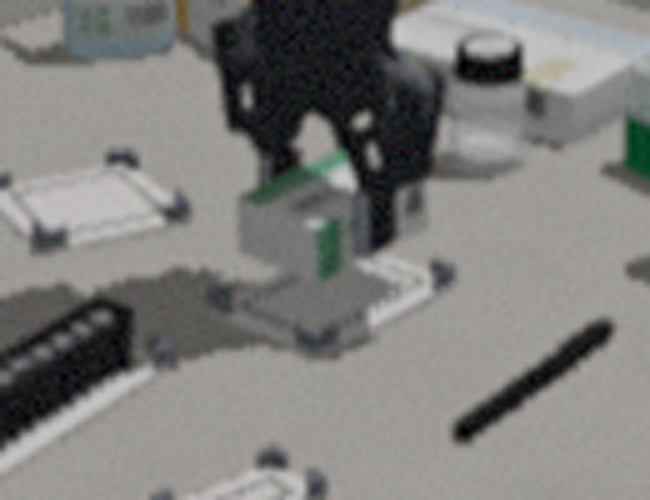

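Call:
drive_tool:
  moves:
    - [[0.01, 0.0005, 0, 0, 0.001, 0, 255], [0.02, 0.0005, 0, 0, 0.001, 0, 255], [0.025, 0.0005, 0, 0, 0.001, 0, 255], [0.028, 0.0005, 0, 0, 0.001, 0, 255], [0.028, 0.0005, 0, 0, 0.001, 0, 255]]

```text
clock: 15.42
tcp_pos: [0.6023, 0.0598, 0.007]
orientation: [0.707, -0.016, 0.707, 0.017]
wrist_force: [0.7, 0.4, -1.8]
finger_gap: 0.0552
```

Run:
```python
from h import *
im=cams.read_camera('wrist');cv2.imwrite('pics/w12.png',im)
cur()
```

```text
t 15.47 tcp [0.6025 0.0598 0.0073] jawyaw 1.617 q [-0.03  0.52 -0.21  0.83  0.   -0.08] F [ 0.   0.4 -1. ] gap 0.0547
```

View pics/w12.png

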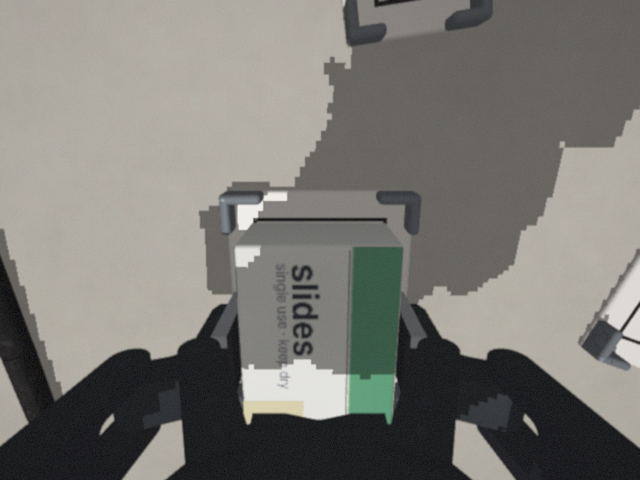

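Call:
drive_tool:
  moves:
    - [[0.0005, 0, 0, 0, 0, 0, 255], [0.001, 0, 0, 0, 0, 0, 255], [0.0015, 0, 0, 0, 0, 0, 255], [0.002, 0, 0, 0, 0, 0, 255], [0.0025, 0, 0, 0, 0, 0, 255]]

```text
clock: 16.1
tcp_pos: [0.6024, 0.0598, 0.0047]
orientation: [0.707, -0.016, 0.707, 0.017]
wrist_force: [0.5, 0.7, -0.4]
finger_gap: 0.0553
```

Call:
drive_tool:
  moves:
    - [[0.0004, 0, 0, 0, 0, 0, 255], [0.0008, 0, 0, 0, 0, 0, 255], [0.0012, 0, 0, 0, 0, 0, 255], [0.0016, 0, 0, 0, 0, 0, 255], [0.002, 0, 0, 0, 0, 0, 255]]

```text
clock: 16.73
tcp_pos: [0.6026, 0.0599, 0.004]
orientation: [0.707, -0.016, 0.707, 0.017]
wrist_force: [-2.8, 0.1, 10.8]
finger_gap: 0.0547
```

Call:
drive_tool:
  moves:
    - [[-0.0003, 0, 0, 0, 0, 0, 70], [-0.0003, 0, 0, 0, 0, 0, 40], [-0.0003, 0, 0, 0, 0, 0, 0], [-0.01, 0, 0, 0, 0, 0, 0], [-0.06, 0, 0, 0, 0, 0, 0]]

```text
clock: 17.35
tcp_pos: [0.5996, 0.0599, 0.0617]
orientation: [0.705, -0.016, 0.709, 0.017]
wrist_force: [0.7, -0.6, 0.7]
finger_gap: 0.0856
```

Run:
```python
from h import *
go([(.602,.06,.18,1.62),(.45,.30,.18,1.82),(.45,.30,.18,.25)])
```

```text
t 17.35 tcp [0.5996 0.0599 0.0617] jawyaw 1.617 q [-0.03  0.47 -0.15  0.96  0.   -0.08] F [ 0.7 -0.6  0.7] gap 0.0856
-> (0.602, 0.06, 0.18, 1.62) shift [-0.1183  0.0002  0.0016] rot [-0.0027 -0.0065 -0.0011]
-> (0.45, 0.3, 0.18, 1.82) shift [-0.1171  0.247  -0.139 ] rot [-0.2027 -0.0063 -0.0017]
-> (0.45, 0.3, 0.18, 0.25) shift [-0.1171  0.247  -0.139 ] rot [ 1.3673 -0.0062  0.0035]
```

Call:
drive_tool:
  moves:
    - [[-0.06, 0, 0, 0, 0, 0, 0], [-0.11, 0, 0, 0, -0.006, 0, 0], [-0.12, 0.04, -0.02, -0.03, -0.006, 0, 0], [-0.12, 0.09, -0.05, -0.08, -0.006, 0, 0], [-0.12, 0.14, -0.08, -0.12, -0.006, 0, 0]]

```text
clock: 17.98
tcp_pos: [0.5135, 0.1969, 0.1834]
orientation: [0.705, -0.058, 0.704, 0.06]
wrist_force: [0.2, 0.5, -0.2]
finger_gap: 0.0858
```

Run:
```python
from h import *
r,v=measure('wrist',['bench_timer','timer_holder','slide_holder','slide_box'],'pics/w13.png',{'slide_box':.004})
p=r['bench_timer'][0]
go([(p[0],p[1],.15,1.82)])
```

```text
bench_timer conf 0.88 px [536. 147.] xy 0.4256 0.3644 yaw 1.820 miss 0.118 R 0.560 
slide_holder conf 0.92 px [183. 241.] xy 0.4762 0.1305 yaw 2.796 miss 1.000 R 0.494 
slide_box conf 0.93 px [146. 285.] xy 0.6066 0.0598 yaw 1.604 miss 0.168 R 0.610 
t 18.23 tcp [0.5144 0.196  0.183 ] jawyaw 1.738 q [ 0.22  0.28 -0.11  1.17  0.    0.05] F [-0.1 -0.   0.5] gap 0.0852
-> (np.float64(0.4256259578072764), np.float64(0.3644445229479707), 0.15, 1.82) shift [ 0.0331  0.1808 -0.0595] rot [-0.0821  0.0011 -0.0011]
```

View pics/w13.png

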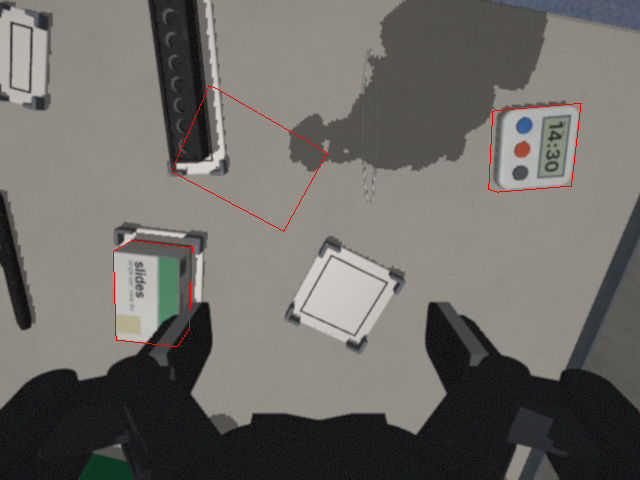

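Carton sits in its holder: fitted (.6066,.0598) against the holder's (.606,.060). I'll hover over the timer next.

Call:
drive_tool:
  moves:
    - [[0.01, 0.05, -0.016, -0.03, 0, 0, 0], [0.02, 0.1, -0.032, -0.06, 0, 0, 0], [0.03, 0.15, -0.05, -0.082, 0, 0, 0], [0.033, 0.181, -0.06, -0.082, 0, 0, 0], [0.033, 0.181, -0.06, -0.082, 0, 0, 0]]

```text
clock: 18.85
tcp_pos: [0.4253, 0.3652, 0.1497]
orientation: [0.702, -0.088, 0.701, 0.089]
wrist_force: [-0.2, -1.4, 0.2]
finger_gap: 0.0856
```

Run:
```python
from h import *
cams.read_camera('top')
r,v=measure('wrist',['bench_timer'],'pics/w14.png')
p=r['bench_timer'][0]
go([(p[0],p[1],0,p[2]),(p[0],p[1],0,p[2]+np.pi/2),(p[0],p[1],0,p[2]-np.pi/2)])
```

```text
bench_timer conf 0.60 px [324. 226.] xy 0.4263 0.3666 yaw 1.819 miss 0.086 R 0.562 
t 19.00 tcp [0.4265 0.3634 0.1502] jawyaw 1.818 q [ 0.56  0.32 -0.15  1.1   0.    0.32] F [ 0.1 -0.6 -1. ] gap 0.0853
-> (np.float64(0.4262921887446578), np.float64(0.36664008982167695), 0, np.float64(1.8194892664013542)) shift [0.1502 0.0031 0.0004] rot [-0.0017  0.0014 -0.0005]
-> (np.float64(0.4262921887446578), np.float64(0.36664008982167695), 0, np.float64(3.390285593196251)) shift [0.1502 0.0031 0.0004] rot [-1.5725e+00  1.5000e-03  7.0000e-04]
-> (np.float64(0.4262921887446578), np.float64(0.36664008982167695), 0, np.float64(0.24869293960645766)) shift [0.1502 0.0031 0.0004] rot [ 1.5691e+00  7.0000e-04 -1.5000e-03]
```

View pics/w14.png

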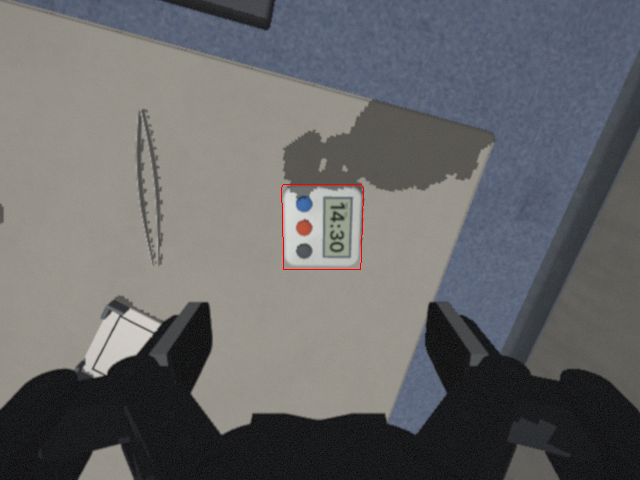

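Call:
drive_tool:
  moves:
    - [[0.05, 0.003, 0.001, 0, 0.001, 0, 0], [0.1, 0.003, 0.001, 0, 0.001, 0, 0], [0.135, 0.003, 0.001, 0, 0.001, 0, 0], [0.15, 0.003, 0.001, 0, 0.001, 0, 0], [0.15, 0.003, 0.001, 0, 0.001, 0, 30]]
  squeeze: 25

```text
clock: 19.62
tcp_pos: [0.4273, 0.3657, -0.0002]
orientation: [0.702, -0.087, 0.702, 0.087]
wrist_force: [0.9, -0.0, 1.0]
finger_gap: 0.0756
```

Call:
drive_tool:
  moves:
    - [[0, 0, 0, 0, 0, 0, 255], [0, 0, 0, 0, 0, 0, 255], [0, 0, 0, 0, 0, 0, 255], [0, 0, 0, 0, 0, 0, 255], [0, 0, 0, 0, 0, 0, 255]]

```text
clock: 20.25
tcp_pos: [0.4288, 0.3663, 0.0016]
orientation: [0.703, -0.086, 0.701, 0.087]
wrist_force: [1.1, -1.5, 6.6]
finger_gap: 0.0609
```

Run:
```python
from h import *
im=cams.read_camera('wrist');cv2.imwrite('pics/w15.png',im)
go([(.51,.30,.11,1.5),(.5895,.2337,.11,1.258)])
```

```text
t 20.30 tcp [0.4288 0.3663 0.0016] jawyaw 1.816 q [ 0.56  0.46 -0.34  0.77 -0.    0.32] F [-0.2 -2.3  5.8] gap 0.0613
-> (0.51, 0.3, 0.11, 1.5) shift [-0.1083 -0.084   0.063 ] rot [ 0.3159  0.0027 -0.0009]
-> (0.5895, 0.2337, 0.11, 1.258) shift [-0.1081 -0.1676  0.1241] rot [ 0.5579  0.0026 -0.0012]
```

View pics/w15.png

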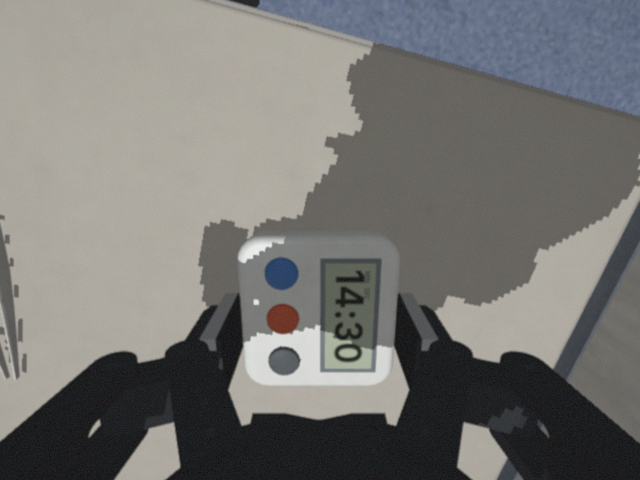

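Call:
drive_tool:
  moves:
    - [[-0.05, 0, 0, 0, 0, 0, 255], [-0.09, -0.02, 0.015, 0.1, 0.002, 0, 255], [-0.1, -0.07, 0.05, 0.25, 0.002, 0, 255], [-0.1, -0.11, 0.08, 0.4, 0.002, 0, 255], [-0.1, -0.145, 0.11, 0.54, 0.002, 0, 255]]

```text
clock: 20.92
tcp_pos: [0.5717, 0.2512, 0.1027]
orientation: [0.7, 0.106, 0.699, -0.105]
wrist_force: [0.1, 0.3, 0.2]
finger_gap: 0.0613
```

Run:
```python
from h import *
cams.read_camera('top');cams.read_camera('top')
s=readout.get_state();im=cams.read_camera('wrist');draw(cam('wrist',s),im,DIM['timer_holder'],(.5895,.2337,1.258));cv2.imwrite('pics/w16.png',im)
go([(.5905,.2337,.04,1.258)])
```

```text
t 21.07 tcp [0.5722 0.2507 0.1019] jawyaw 1.273 q [ 0.28  0.47 -0.04  1.06  0.    0.58] F [-0.5  0.5 -1.1] gap 0.0611
-> (0.5905, 0.2337, 0.04, 1.258) shift [ 0.0619 -0.011   0.0225] rot [ 0.015   0.0009 -0.0018]
```

View pics/w16.png

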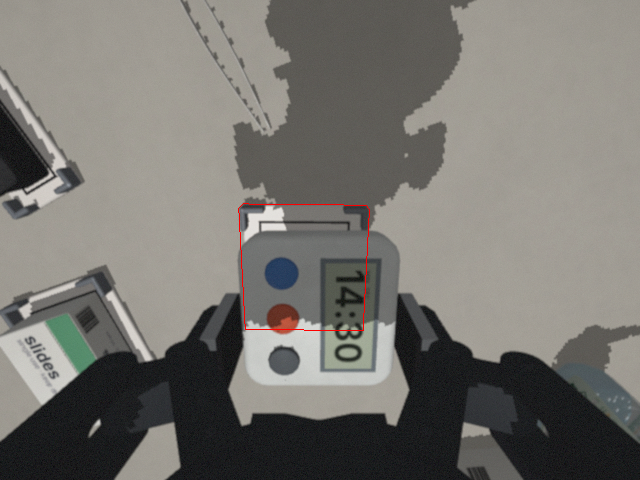

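Call:
drive_tool:
  moves:
    - [[0, -0.008, 0.015, 0.015, 0, 0, 255], [0.02, -0.011, 0.0225, 0.015, 0, -0.002, 255], [0.05, -0.011, 0.0225, 0.015, 0, -0.002, 255], [0.072, -0.011, 0.0225, 0.015, 0, -0.002, 255], [0.072, -0.011, 0.0225, 0.015, 0, -0.002, 255]]

```text
clock: 21.7
tcp_pos: [0.5877, 0.2334, 0.0266]
orientation: [0.697, 0.109, 0.7, -0.111]
wrist_force: [0.3, 0.1, -0.3]
finger_gap: 0.0607
```

Run:
```python
from h import *
cams.read_camera('top')
s=readout.get_state();im=cams.read_camera('wrist');draw(cam('wrist',s),im,DIM['timer_holder'],(.5895,.2337,1.258));cv2.imwrite('pics/w17.png',im)
go([(.5905,.2337,.0075,1.258)])
```

```text
t 21.80 tcp [0.5901 0.2339 0.0295] jawyaw 1.259 q [ 0.25  0.55 -0.1   0.92 -0.    0.56] F [-0.1  0.4 -0.4] gap 0.0610
-> (0.5905, 0.2337, 0.0075, 1.258) shift [ 0.022  -0.0001  0.0004] rot [0.0008 0.0001 0.0007]
```

View pics/w17.png

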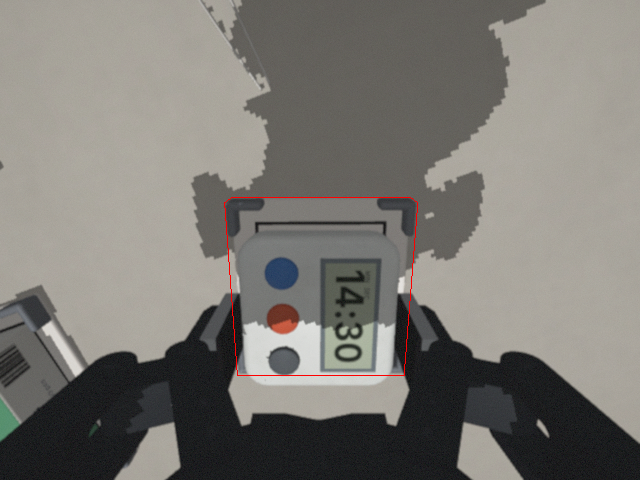

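Call:
drive_tool:
  moves:
    - [[0.01, 0, 0, 0, 0, 0, 255], [0.018, 0, 0, 0, 0, 0, 255], [0.021, 0, 0, 0, 0, 0, 255], [0.022, 0, 0, 0, 0, 0, 255], [0.0225, 0, 0, 0, 0, 0, 255]]

```text
clock: 22.42
tcp_pos: [0.5903, 0.234, 0.0071]
orientation: [0.699, 0.11, 0.698, -0.11]
wrist_force: [-0.8, -0.2, 0.0]
finger_gap: 0.0608
```

Call:
drive_tool:
  moves:
    - [[0.0003, 0, 0, 0, 0, 0, 255], [0.0006, 0, 0, 0, 0, 0, 255], [0.001, 0, 0, 0, 0, 0, 255], [0.0013, 0, 0, 0, 0, 0, 255], [0.0013, 0, 0, 0, 0, 0, 255]]

```text
clock: 23.05
tcp_pos: [0.5902, 0.2339, 0.0058]
orientation: [0.699, 0.11, 0.698, -0.11]
wrist_force: [0.0, 0.1, -1.3]
finger_gap: 0.0612
```

Call:
drive_tool:
  moves:
    - [[0.0003, 0, 0, 0, 0, 0, 255], [0.0006, 0, 0, 0, 0, 0, 255], [0.0009, 0, 0, 0, 0, 0, 255], [0.0012, 0, 0, 0, 0, 0, 255], [0.0015, 0, 0, 0, 0, 0, 255]]

```text
clock: 23.68
tcp_pos: [0.5903, 0.234, 0.0056]
orientation: [0.699, 0.11, 0.698, -0.11]
wrist_force: [-3.7, -1.8, 11.4]
finger_gap: 0.0615
```

Call:
drive_tool:
  moves:
    - [[-0.0003, 0, 0, 0, 0, 0, 50], [-0.0003, 0, 0, 0, 0, 0, 20], [-0.0003, 0, 0, 0, 0, 0, 0], [-0.01, 0, 0, 0, 0, 0, 0], [-0.06, 0, 0, 0, 0, 0, 0]]

```text
clock: 24.3
tcp_pos: [0.5874, 0.2332, 0.063]
orientation: [0.696, 0.109, 0.701, -0.111]
wrist_force: [-0.0, 0.6, 0.4]
finger_gap: 0.0854
```

Call:
drive_tool:
  moves:
    - [[-0.05, -0.01, 0, 0, 0, 0, 0], [-0.1, -0.03, -0.01, 0, 0, 0, 0], [-0.12, -0.08, -0.03, 0, 0, 0, 0], [-0.12, -0.13, -0.05, 0, 0, 0, 0], [-0.12, -0.18, -0.07, 0, 0, 0, 0]]

```text
clock: 24.92
tcp_pos: [0.4656, 0.0827, 0.1853]
orientation: [0.697, 0.109, 0.7, -0.111]
wrist_force: [0.9, -1.3, 0.7]
finger_gap: 0.0856
```

Run:
```python
from h import *
r,v=measure('wrist',['bench_timer','tube_holder','slide_box','timer_holder'],'pics/w18.png',{'slide_box':.004,'bench_timer':.004})
go([(.427,-.2094,.15,1.718),(.427,-.2094,.15,.148+0*np.pi)])
```

```text
bench_timer conf 0.76 px [514. 291.] xy 0.5888 0.2316 yaw 1.250 miss 0.180 R 0.633 
tube_holder conf 0.86 px [159. 219.] xy 0.4262 -0.0588 yaw 1.487 miss 0.132 R 0.430 
slide_box conf 0.89 px [341. 360.] xy 0.6073 0.0598 yaw 1.603 miss 0.046 R 0.610 
t 25.18 tcp [0.467  0.0836 0.1851] jawyaw 1.258 q [ 0.01  0.14 -0.29  1.14 -0.    0.32] F [-0.8  0.5 -0.4] gap 0.0854
-> (0.427, -0.2094, 0.15, 1.718) shift [ 0.0358 -0.291   0.0522] rot [-0.46   -0.0043  0.0024]
-> (0.427, -0.2094, 0.15, 0.148) shift [ 0.0358 -0.291   0.0522] rot [ 1.11   -0.0014  0.005 ]
```

View pics/w18.png

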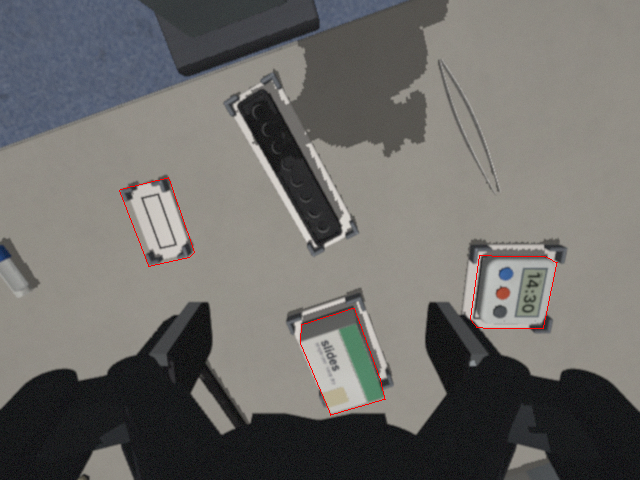

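Call:
drive_tool:
  moves:
    - [[0, -0.06, 0.01, -0.09, 0, 0, 0], [0, -0.12, 0.02, -0.18, 0, 0, 0], [0.01, -0.18, 0.03, -0.28, 0, 0, 0], [0.02, -0.24, 0.042, -0.37, 0, 0, 0], [0.035, -0.291, 0.052, -0.46, -0.004, 0.002, 0]]

```text
clock: 25.8
tcp_pos: [0.4284, -0.2118, 0.1511]
orientation: [0.706, -0.054, 0.704, 0.053]
wrist_force: [1.0, 0.4, 0.0]
finger_gap: 0.0851
```

Run:
```python
from h import *
cams.read_camera('top');cams.read_camera('top')
r,v=measure('wrist',['capped_tube'],'pics/w19.png')
p=r['capped_tube'][0]
y=(p[2]+np.pi/2)%np.pi
go([(p[0],p[1],.15,y),(p[0],p[1],.003,y)])
```

```text
capped_tube conf 0.62 px [323. 224.] xy 0.4271 -0.2096 yaw 0.157 miss 0.289 R 0.476 
t 26.00 tcp [ 0.4274 -0.2099  0.1504] jawyaw 1.716 q [-0.63  0.17 -0.35  1.06 -0.   -0.77] F [0.  0.5 0.8] gap 0.0853
-> (np.float64(0.4270938192568), np.float64(-0.20961202277059787), 0.15, np.float64(1.7273339650979278)) shift [ 0.0004  0.0003 -0.0003] rot [-0.0112 -0.0007 -0.0006]
-> (np.float64(0.4270938192568), np.float64(-0.20961202277059787), 0.003, np.float64(1.7273339650979278)) shift [ 0.1474  0.0002 -0.0002] rot [-0.0112 -0.0007 -0.0006]
```

View pics/w19.png

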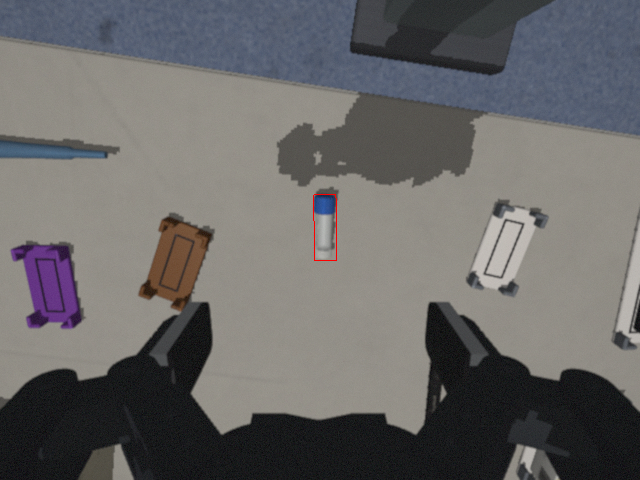

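Call:
drive_tool:
  moves:
    - [[0.05, 0, -0.002, -0.005, 0, 0, 0], [0.1, 0, -0.002, -0.005, 0, 0, 60], [0.135, 0, -0.002, -0.005, 0, 0, 100], [0.147, 0, -0.002, -0.005, 0, 0, 130], [0.147, 0, -0.002, -0.005, 0, 0, 130]]
  squeeze: 20

```text
clock: 26.62
tcp_pos: [0.4259, -0.2091, 0.0036]
orientation: [0.705, -0.053, 0.705, 0.054]
wrist_force: [0.3, 0.2, 0.2]
finger_gap: 0.042
```

Call:
drive_tool:
  moves:
    - [[0, 0, 0, 0, 0, 0, 180], [0, 0, 0, 0, 0, 0, 255], [0, 0, 0, 0, 0, 0, 255], [0, 0, 0, 0, 0, 0, 255], [0, 0, 0, 0, 0, 0, 255]]

```text
clock: 27.25
tcp_pos: [0.4274, -0.2098, 0.0052]
orientation: [0.706, -0.054, 0.704, 0.054]
wrist_force: [0.3, 1.3, 6.8]
finger_gap: 0.0151
```

Run:
```python
from h import *
im=cams.read_camera('wrist');cv2.imwrite('pics/w20.png',im)
go([(.426,-.0588,.1,1.482)])
```

```text
t 27.30 tcp [ 0.4274 -0.2098  0.0052] jawyaw 1.723 q [-0.63  0.32 -0.56  0.69  0.   -0.78] F [1.3 1.1 6.7] gap 0.0150
-> (0.426, -0.0588, 0.1, 1.482) shift [-0.0949  0.1494  0.0217] rot [2.409e-01 2.200e-03 2.000e-04]
```

View pics/w20.png

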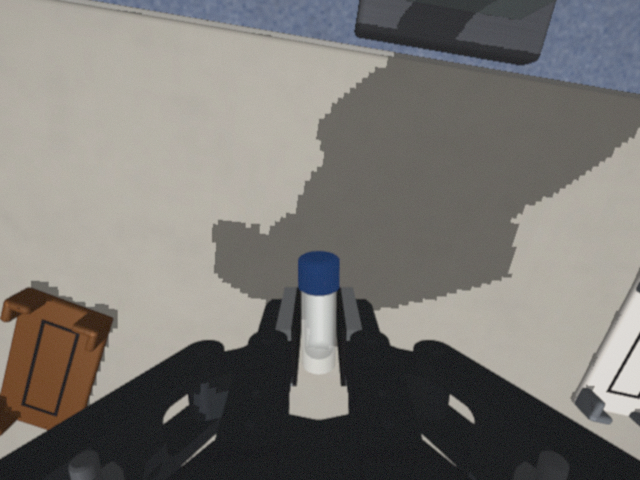

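Run:
```python
from h import *
p=cams.camera_params('wrist');Mt=p['mount']
for v,x in((255,-.014),(265,-.004),(372,-.002),(350,-.012)):
    d=Mt[:3,:3]@np.linalg.inv(p['mtx'])@np.array([320,v,1]);o=Mt[:3,3]
    print(v,(o+d*(x-o[0])/d[0]).round(4))
```

```text
255 [-0.014   0.0002 -0.0292]
265 [-0.004   0.0003 -0.0214]
372 [-0.002   0.0004  0.0309]
350 [-0.012   0.0003  0.0128]
```

Call:
drive_tool:
  moves:
    - [[-0.03, 0, 0, 0, 0, 0, 255], [-0.06, 0.03, 0, 0.05, 0, 0, 255], [-0.08, 0.07, 0.01, 0.12, 0, 0, 255], [-0.08, 0.12, 0.018, 0.2, 0.002, 0, 255], [-0.08, 0.15, 0.022, 0.241, 0.002, 0, 255]]

```text
clock: 27.92
tcp_pos: [0.4263, -0.0566, 0.0862]
orientation: [0.707, 0.032, 0.706, -0.032]
wrist_force: [0.8, -0.6, -0.5]
finger_gap: 0.0149
```

Run:
```python
from h import *
cams.read_camera('top');cams.read_camera('top')
s=readout.get_state();im=cams.read_camera('wrist');draw(cam('wrist',s),im,DIM['tube_holder'],(.426,-.0589,1.483));cv2.imwrite('pics/w21.png',im)
go([(.427,-.0589,.035,1.483)])
```

```text
t 28.07 tcp [ 0.4262 -0.0573  0.0857] jawyaw 1.485 q [-0.32  0.14 -0.56  0.87 -0.   -0.23] F [1.2 0.2 0.6] gap 0.0145
-> (0.427, -0.0589, 0.035, 1.483) shift [ 0.0507 -0.0015  0.0009] rot [0.0018 0.001  0.0006]
```

View pics/w21.png

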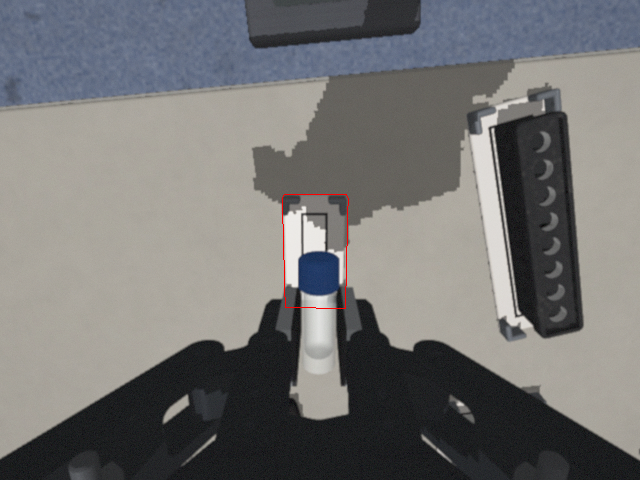

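Call:
drive_tool:
  moves:
    - [[0.02, -0.0015, 0.001, 0, 0, 0, 255], [0.05, -0.0015, 0.001, 0, 0.001, 0, 255], [0.066, -0.0015, 0.001, 0, 0.001, 0, 255], [0.07, -0.0015, 0.001, 0, 0.001, 0, 255], [0.071, -0.0015, 0.001, 0, 0.001, 0, 255]]

```text
clock: 28.7
tcp_pos: [0.4275, -0.0597, 0.015]
orientation: [0.707, 0.03, 0.706, -0.031]
wrist_force: [0.5, -0.6, -0.1]
finger_gap: 0.0148
```

Run:
```python
from h import *
s=readout.get_state();im=cams.read_camera('wrist');cv2.imwrite('pics/w22.png',im)
im=cams.read_camera('scene');cv2.imwrite('pics/s22.png',cv2.resize(im[220:300,230:330],None,fx=6,fy=6,interpolation=cv2.INTER_CUBIC))
go([(.427,-.0589,.009,1.483)])
```

```text
t 28.80 tcp [ 0.4278 -0.0595  0.0153] jawyaw 1.484 q [-0.32  0.24 -0.65  0.69 -0.   -0.24] F [-0.8  0.4  0.4] gap 0.0152
-> (0.427, -0.0589, 0.009, 1.483) shift [ 0.0063  0.0005 -0.0008] rot [0.0014 0.0012 0.001 ]
```

View pics/w22.png

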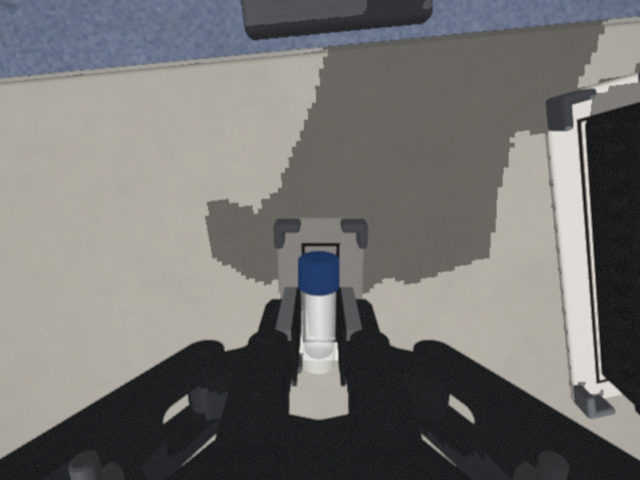

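View pics/s22.png

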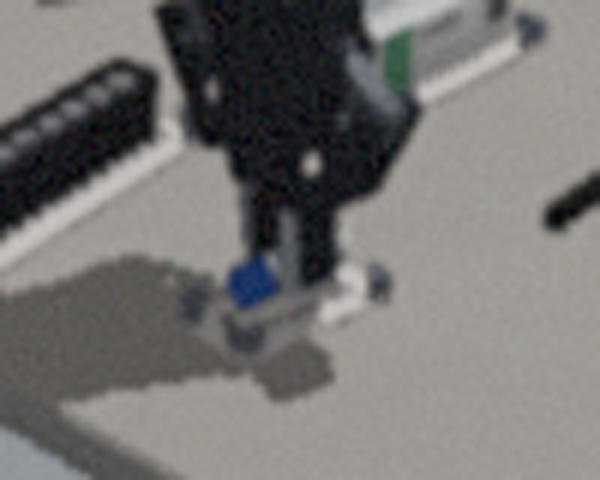

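Call:
drive_tool:
  moves:
    - [[0.002, 0.0005, -0.001, 0, 0, 0, 255], [0.003, 0.0005, -0.001, 0, 0, 0, 255], [0.004, 0.0005, -0.001, 0, 0, 0, 255], [0.005, 0.0005, -0.001, 0, 0, 0, 255], [0.0055, 0.0005, -0.001, 0, 0, 0, 255]]

```text
clock: 29.42
tcp_pos: [0.4268, -0.0589, 0.0098]
orientation: [0.707, 0.03, 0.706, -0.031]
wrist_force: [-0.6, -0.5, -0.3]
finger_gap: 0.0151
```

Call:
drive_tool:
  moves:
    - [[0.0003, 0, 0, 0, 0, 0, 255], [0.0006, 0, 0, 0, 0, 0, 255], [0.0009, 0, 0, 0, 0, 0, 255], [0.0012, 0, 0, 0, 0, 0, 255], [0.0012, 0, 0, 0, 0, 0, 255]]

```text
clock: 30.05
tcp_pos: [0.4268, -0.0588, 0.0092]
orientation: [0.707, 0.03, 0.706, -0.031]
wrist_force: [-2.3, 1.5, 8.6]
finger_gap: 0.0152
```

Call:
drive_tool:
  moves:
    - [[-0.0003, 0, 0, 0, 0, 0, 190], [-0.0003, 0, 0, 0, 0, 0, 150], [-0.0003, 0, 0, 0, 0, 0, 120], [-0.0003, 0, 0, 0, 0, 0, 110], [-0.03, 0, 0, 0, 0, 0, 110]]

```text
clock: 30.68
tcp_pos: [0.4248, -0.0582, 0.0378]
orientation: [0.705, 0.031, 0.708, -0.03]
wrist_force: [0.5, -0.1, 0.0]
finger_gap: 0.0484
```

Call:
drive_tool:
  moves:
    - [[-0.04, 0, 0, 0, 0, 0, 100], [-0.1, 0, 0, 0, 0, 0, 60], [-0.15, 0, 0, 0, 0, 0, 0], [-0.17, 0.02, 0, 0, 0, 0, 0], [-0.17, 0.03, 0, 0, 0, 0, 0]]

```text
clock: 31.3
tcp_pos: [0.4291, -0.0281, 0.2092]
orientation: [0.707, 0.03, 0.706, -0.031]
wrist_force: [-0.3, 0.1, -1.0]
finger_gap: 0.0855
```

Run:
```python
from h import *
cams.read_camera('top');cams.read_camera('top')
r,v=measure('wrist',['tube_holder','capped_tube','slide_box','strip_block','bench_timer'],'pics/w23.png',{'capped_tube':.004,'slide_box':.004,'strip_block':.004,'bench_timer':.004})
cur()
im=cams.read_camera('scene');cv2.imwrite('pics/s23.png',cv2.resize(im[170:310,150:400],None,fx=3,fy=3,interpolation=cv2.INTER_CUBIC))
```

```text
tube_holder conf 0.92 px [295. 210.] xy 0.4270 -0.0592 yaw 1.484 miss 0.495 R 0.431 
capped_tube conf 0.73 px [285. 216.] xy 0.4277 -0.0596 yaw 2.987 miss 0.463 R 0.432 
slide_box conf 0.87 px [410. 379.] xy 0.6076 0.0537 yaw 1.764 miss 0.253 R 0.610 
strip_block conf 0.63 px [429. 193.] xy 0.4197 0.0745 yaw 1.767 miss 0.102 R 0.426 
bench_timer conf 0.59 px [582. 343.] xy 0.5883 0.2348 yaw 1.168 miss 0.173 R 0.633 
t 31.70 tcp [ 0.4274 -0.0286  0.2068] jawyaw 1.484 q [-0.25  0.04 -0.34  1.19 -0.   -0.17] F [ 0.5 -0.3 -0.5] gap 0.0852
```

View pics/w23.png

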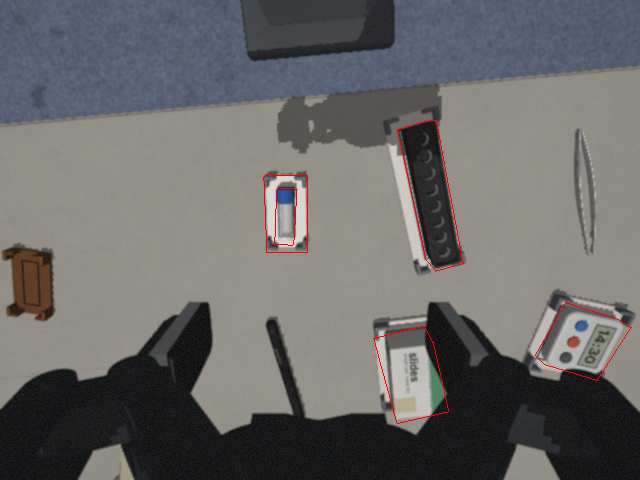

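View pics/s23.png

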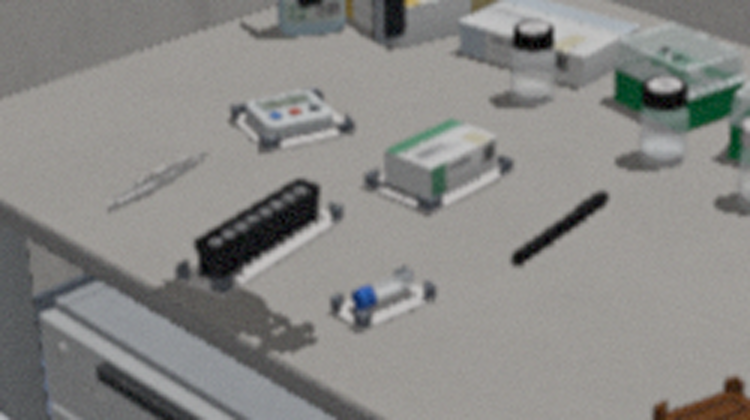

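All four lie in their holders in the wrist and scene views, and the tweezers are untouched. Handing in.

Run:
```python
from h import *
print(env.hand_in()); cur()
```

```text
the job is handed in; nothing more can be done
None
the job is handed in; nothing more can be done
```

I placed all four things, one at a time in the listed order: strip block, slide carton, timer and tube. Each was lowered until the wrist force showed contact, then released. I handed the job in at about 32 s.

**Last checks:** the wrist and scene pictures show all four right side up, between their brackets and lengthwise. The gripper was open, about 0.2 m up and touching nothing. The tweezers lie as they did at the start. Positions are the fitted thing first, then its holder:

| Thing | Fitted (m) | Holder (m) |
|---|---|---|
| Strip block | .420, .074 | .421, .074 |
| Slide carton | .607, .060 | .606, .060 |
| Bench timer | .588, .235 | .5895, .234 |
| Capped tube | .428, .060 right of centre | .426, .059 right of centre |

**Problems and weak checks:**
- **Strip block:** it touched the holder plate about 3 mm early, with a brief 46 N on the wrist. I backed off, tilted the tool slightly and re-seated it. It hardly moved when released, and the next look showed it centred.
- **Timer and tube fits:** their final silhouette fits were loose, because white lies on white and the tube's mask was partial. For these two I rely on the pictures. The last carton fit was partly hidden by a finger, so the table uses the earlier, clear one.

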